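Sort the can seamer's change parts back into their kit

ROBOT

A 6-joint arm with a two-finger parallel gripper is mounted at the origin on a cart in front of the work surface, level with it; the furniture and walls round the work are solid. World frame = base frame: x ahead of the robot, y to its left, z up, the work surface at z = 0. Lengths are in m, angles in rad, forces in N, time in s.
With the tool pointing down it reaches from about 0.35 to 0.95 m from the base axis. Payload 17.4 kg.
Tool frame: the origin (TCP) lies between the finger pads; the fingertips stand 11 mm ahead of it and the grasp point (between the pads) lies 8 mm behind it; y points along the fingers, z is the direction in which the jaws open and shut, and the axes are right-handed (so a half turn about y gives the same grasp; the last joint's range is limited). The gripper opens to 93 mm and grips with 3 to 60 N. Pads are 15 mm wide; open, the fingers measure 128 mm over their backs; the gripper's body (75 mm by 188 mm) begins 65 mm behind the grasp point.
Start: joints at [1.272, 0.116, 1.442, -0, 1.584, -0.038], TCP at [0.174, 0.652, 0.198] pointing down, gripper open.
Joint ranges: [-2.83, 2.83], [-0.83, 2.19], [0.07, 2.5], [-1.14, 4.28], [0.01, 3], [-2.97, 2.97]. Speed limits (rad/s): [1.89, 1.89, 2.22, 3.14, 3.14, 3.14].

INTERFACE

Orientations are given as [roll, pitch, yaw] about the fixed x, y, z axes, in that order (R = Rz(yaw) Ry(pitch) Rx(roll)).
In Python, from station import manip gives the robot as it stands. The module is installed in compiled form; this text tells all that it offers.
- The arm moves only by the tool jog_arm, never from a script. Its arguments are lists of equal length, an entry for each row: "linear": the shift along the tool's x, y, z in mm, a list of three; "delta_rot": the turn, a rotation vector about the tool's x, y, z in rad, a list of three. A call has 1 to 8 rows; each row is the pose to reach, as a shift and turn from the pose commanded when the call began, along the tool's axes at that moment; what a row does not reach only later rows make up. A row lasts 1/8 s, in which the tool goes at most 62.5 mm and 10.7 degrees, less where a joint would pass 70% of its speed; a pose out of reach is approached as far as the arm can. A call with a gripper value outside its range is refused whole. "claw" is the opening, from 0 (shut) to 1 (fully open), set as the call begins (left out, the last holds). The fingers move at their own pace and stop on an object; the grip force is fixed at half the most. Time passes only in rows, so rows that repeat a pose let the fingers close. It gives the time, the measured TCP pose, the force and the opening at its end, in the units of the state.
- manip.read_state(): the state, without advancing time (a new reading comes with each control period).
- manip.capture(name): name is "side" or "top" or "wrist"; returns (picture, depth): 480x640x3 uint8, red, green, blue; 480x640 float32, m along the optical axis (not along the pixel's ray), 0 where there is no reading.
- manip.camera_model(name): a dict with "fx", "fy", "cx", "cy" (pixels), "k1" (the pictures are not rectified: a ray, as slopes to the right and down, at radius r is drawn at 1 + k1 r^2 times it, then the intrinsics apply), "R" (3x3) and "t" (3): a world point X has camera coordinates R X + t. Camera axes: x right, y down, z forward; pixel columns grow to the right and rows downward; lengths in m; the calibration is good to about 2 mm. A picture is of the moment at which its call begins: read the wrist's pose just before it. camera_model takes no time and is no camera call; for the wrist camera it gives the pose at the moment of the call.
- manip.job_done(): hands the job in, once; it reports no verdict.
The state is a dict: "clock": time; "joint_positions": joint angles; "dq": joint speeds; "effort": joint torques, N m; "eef_pos": TCP position; "orientation": TCP orientation; "wrist_force": force on the tool from outside, world axes, zero at the start; "moment": the same for the moment, N m; "width": finger opening in m.
Only numpy, scipy, OpenCV 4.12 (cv2) and the standard library are available. Lean on these libraries where they do the work, as an engineer would, in place of code of your own. Each camera call takes 0.05 s, during which the arm holds its last target.

TASK

The can seamer's change parts lie mixed on the bench after the changeover; put them back where each kind is kept: the two gold rolls on the two posts of the yellow rack, the two dark rolls on the two posts of the blue rack, one roll to a post and right down on the block, and the bright steel chuck flat in the round recess of the green nest with its shank up. Their ground edges chip, so set every part down gently and do not drop it, and leave the roll of tape where it lies.

Things in the scene. Friction and masses are not known exactly. Their poses are not given: they have to be found in the camera images.
- gold_roll_1: gold-coloured first-operation seaming roll, a turned metal ring 50 mm in diameter and 32 mm high with a narrow groove round it and a plain bore 26 mm wide right through; about 0.3 kg; stands on the bench with its z axis up. Origin: centre of the underside. The other gold roll is identical.
- gold_roll_2: gold-coloured first-operation seaming roll, a turned metal ring 50 mm in diameter and 32 mm high with a narrow groove round it and a plain bore 26 mm wide right through; about 0.3 kg; stands on the bench with its z axis up. Origin: centre of the underside. The other gold roll is identical.
- dark_roll_1: dark grey second-operation seaming roll, a turned metal ring 52 mm in diameter and 32 mm high with a wide shallow groove round it and a plain bore 26 mm wide right through; about 0.3 kg; stands on the bench with its z axis up. Origin: centre of the underside. The other dark roll is identical.
- dark_roll_2: dark grey second-operation seaming roll, a turned metal ring 52 mm in diameter and 32 mm high with a wide shallow groove round it and a plain bore 26 mm wide right through; about 0.3 kg; stands on the bench with its z axis up. Origin: centre of the underside. The other dark roll is identical.
- chuck: bright steel seaming chuck, a turned part standing on its round lip: lip 62 mm in diameter and 10 mm high, above it a shoulder 48 mm in diameter up to 16 mm, above that a plain round shank 30 mm in diameter up to 50 mm, to be gripped; about 0.35 kg. Origin: centre of the underside; z up along the shank.
- yellow_rack: yellow plastic rack for the two gold rolls, fixed to the bench: a block 66 mm (its x) by 126 mm (its y) and 14 mm high with two upright steel posts at y = -33 mm and y = +33 mm of its own frame, x = 0; posts 12 mm thick, tops 62 mm above the bench, the last 10 mm tapered to 5 mm. A roll drops over a post and rests on the block's top, 14 mm above the bench. Origin: centre of the block's underside; z up.
- blue_rack: blue plastic rack for the two dark rolls, fixed to the bench: a block 66 mm (its x) by 126 mm (its y) and 14 mm high with two upright steel posts at y = -33 mm and y = +33 mm of its own frame, x = 0; posts 12 mm thick, tops 62 mm above the bench, the last 10 mm tapered to 5 mm. A roll drops over a post and rests on the block's top, 14 mm above the bench. Origin: centre of the block's underside; z up.
- green_nest: green plastic nest for the chuck, fixed to the bench: a square block 100 x 100 mm and 18 mm high with a round recess 80 mm in diameter and 10 mm deep in the middle of its top; the recess floor is 8 mm above the bench. Origin: centre of the block's underside; z up.
- tape_roll: white roll of label tape with an orange core, 68 mm in diameter and 24 mm high, lying flat among the parts (the parts and the tape stand in a crowded row from side to side, neighbours as little as 80 mm between centres, but each has at least 40 mm free in front of and behind it, along the room's x; a low blue box stands between the row and the robot); it is no change part and stays where it is. Origin: centre of the underside; z up.

How it is judged:
At the end, for the whole second after the job is handed in: Gold rolls over the yellow rack's posts, dark rolls over the blue rack's, one to a post, within 12 mm along each rack axis, down on the block within 4 mm; chuck within 13 mm of the green nest's centre, on the recess floor within 4 mm; all level within 0.1 rad and at rest (0.02 m/s) (x of gold_roll_1 in the frame of yellow_rack between -0.012 and 0.012 m and (y of gold_roll_1 in the frame of yellow_rack between -0.045 and -0.021 m or y of gold_roll_1 in the frame of yellow_rack between 0.021 and 0.045 m) and z of gold_roll_1 in the frame of yellow_rack between 0.01 and 0.018 m and angle between each of gold_roll_1, gold_roll_2, dark_roll_1, dark_roll_2, chuck's own z axis and vertical below 0.1 rad and linear speed of each of gold_roll_1, gold_roll_2, dark_roll_1, dark_roll_2, chuck below 0.02 m/s and x of gold_roll_2 in the frame of yellow_rack between -0.012 and 0.012 m and (y of gold_roll_2 in the frame of yellow_rack between -0.045 and -0.021 m or y of gold_roll_2 in the frame of yellow_rack between 0.021 and 0.045 m) and z of gold_roll_2 in the frame of yellow_rack between 0.01 and 0.018 m and x of dark_roll_1 in the frame of blue_rack between -0.012 and 0.012 m and (y of dark_roll_1 in the frame of blue_rack between -0.045 and -0.021 m or y of dark_roll_1 in the frame of blue_rack between 0.021 and 0.045 m) and z of dark_roll_1 in the frame of blue_rack between 0.01 and 0.018 m and x of dark_roll_2 in the frame of blue_rack between -0.012 and 0.012 m and (y of dark_roll_2 in the frame of blue_rack between -0.045 and -0.021 m or y of dark_roll_2 in the frame of blue_rack between 0.021 and 0.045 m) and z of dark_roll_2 in the frame of blue_rack between 0.01 and 0.018 m and horizontal distance between chuck and green_nest below 0.013 m and z of chuck in the frame of green_nest between 0.004 and 0.012 m); the robot touches nothing.
It fails at once if the roll of tape is moved by more than 25 mm (distance of tape_roll from where it was at the start of the episode above 0.025 m).
It fails at once if a part is dropped (falls free at more than 0.6 m/s, about 20 mm of fall) ((linear speed of gold_roll_1 above 0.6 m/s and contact force between the fingers and gold_roll_1 below 0.05 N) or (linear speed of gold_roll_2 above 0.6 m/s and contact force between the fingers and gold_roll_2 below 0.05 N) or (linear speed of dark_roll_1 above 0.6 m/s and contact force between the fingers and dark_roll_1 below 0.05 N) or (linear speed of dark_roll_2 above 0.6 m/s and contact force between the fingers and dark_roll_2 below 0.05 N) or (linear speed of chuck above 0.6 m/s and contact force between the fingers and chuck below 0.05 N)).
It also fails if it takes over 120 s, if anything falls off the work surface, if the arm or the gripper's body presses on something with over 40 N, if the wrist force passes 120 N, or if a joint passes its speed limit or range.

## Working session

There is one attempt and no reset: what is moved stays moved. The work goes in short steps, Python scripts to look and compute and a tool call to move; the robot and the scene stay as the last step left them, time stands still between calls to the robot, and variables do not carry over. Pictures are saved under pics/ and viewed, and the job is handed in when it is done.

Besides the shell and the picture viewer there is one more tool, called after ">>>" by a JSON object that holds its "fn" and its "kwargs". jog_arm: Moves the arm, as the interface text tells. Its arguments: {"type":"object","properties":{"linear":{"type":"array","items":{"type":"array","items":{"type":"number"}}},"delta_rot":{"type":"array","items":{"type":"array","items":{"type":"number"}}},"claw":{"type":"number"}},"required":["linear","delta_rot"]}

```bash
mkdir -p pics; ls; cat > h.py <<'E'
import numpy as np, cv2
from station import manip
from scipy.spatial.transform import Rotation as Ro
def cap(name,fn):
    m=manip.camera_model(name); p,d=manip.capture(name)
    cv2.imwrite('pics/'+fn+'.png',cv2.cvtColor(p,cv2.COLOR_RGB2BGR))
    np.savez('pics/'+fn+'.npz',p=p,d=d,**{k:np.array(v) for k,v in m.items()})
def cloud(fn):
    z=np.load('pics/'+fn+'.npz'); d=z['d']
    v,u=np.mgrid[:480,:640]
    xd=(u-z['cx'])/z['fx']; yd=(v-z['cy'])/z['fy']
    x,y=xd.copy(),yd.copy()
    for _ in range(15):
        s=1+z['k1']*(x*x+y*y); x,y=xd/s,yd/s
    P=np.stack([x*d,y*d,d],-1)
    W=(P-z['t'])@z['R']
    W[d<=0]=np.nan
    return z['p'],W
def st():
    s=manip.read_state()
    R=Ro.from_euler('xyz',s['orientation']).as_matrix()
    return s,R
E
python3 - <<'E'
from h import *
print(manip.read_state())
for n in('top','side','wrist'):
    cap(n,n+'0'); m=manip.camera_model(n); print(n,m)
s,R=st();print(R.round(3))
E
```

```text
pics
{'clock': 0.0, 'joint_positions': array([ 1.27218544e+00,  1.16454315e-01,  1.44223496e+00, -4.82050310e-05,
        1.58397836e+00, -3.78036061e-02]), 'dq': array([ 0.00057809, -0.00103302,  0.00011572, -0.00202034,  0.00136536,
       -0.00132853]), 'effort': array([-1.01430098e-03, -7.21276259e+01, -6.22588778e+01,  7.78521644e-02,
        2.40928028e-02, -1.16906090e-04]), 'eef_pos': array([0.17401921, 0.65196212, 0.19684536]), 'orientation': array([-1.57187237e+00, -7.53834443e-06, -2.60807881e-01]), 'wrist_force': array([-0.12125473,  0.43357626, -0.47367655]), 'moment': array([-0.01578158,  0.00716627,  0.02848619]), 'width': 0.09283719693450995}
top {'fx': 497.120671624196, 'fy': 497.120671624196, 'cx': 321.14554241993613, 'cy': 242.57340010639743, 'k1': -0.03336298499663988, 'R': array([[ 0.00660311, -0.99994739, -0.00784959],
       [-0.99682119, -0.0059588 , -0.07944816],
       [ 0.07939721,  0.00834924, -0.99680809]]), 't': array([0.006989  , 0.51260639, 0.96631051])}
side {'fx': 450.2864850512531, 'fy': 450.2864850512531, 'cx': 325.23818005416183, 'cy': 237.44498250610954, 'k1': -0.11758517082597665, 'R': array([[ 0.90422413, -0.42695163, -0.0095407 ],
       [-0.24805601, -0.50690046, -0.82554233],
       [ 0.34763046,  0.74884193, -0.56425955]]), 't': array([-0.46364528,  0.18606333,  0.71120001])}
wrist {'fx': 403.786196348433, 'fy': 403.786196348433, 'cx': 316.1456616181195, 'cy': 239.9659577984493, 'k1': 0.010633297625624644, 'R': array([[ 0.25750829,  0.96627385, -0.00207799],
       [ 0.92359423, -0.24550111,  0.29445357],
       [ 0.28401264, -0.07774345, -0.95566353]]), 't': array([-0.67394679, -0.03560821,  0.39226454])}
[[ 0.966 -0.     0.258]
 [-0.258 -0.001  0.966]
 [-0.    -1.    -0.001]]
```

View pics/top0.png

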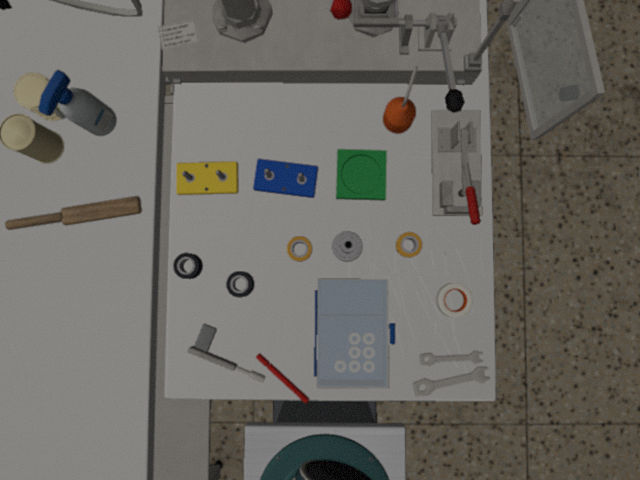

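View pics/side0.png

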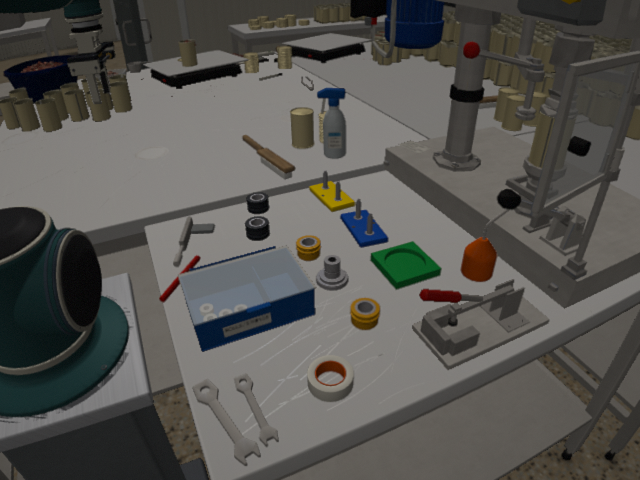

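The top view shows the yellow rack (207,178), blue rack (286,178), green nest (361,174), gold rolls (300,248) and (408,244), chuck (347,246), dark rolls (187,265) and (240,284), and tape (454,300). Next I'll measure them from the depth.

```bash
cat > m.py <<'E'
from h import *
def ringfit(Q,r):
    from scipy.optimize import least_squares
    f=least_squares(lambda c:0*0+np.hypot(Q[:,0]-c[0],Q[:,1]-c[1])-c[2],[*((Q.min(0)+Q.max(0))/2)[:2],r])
    return f.x
p,W=cloud('top0')
names=dict(g1=(300,248),g2=(408,244),chuck=(347,246),d1=(187,265),d2=(240,284),tape=(454,300))
for n,(u,v) in names.items():
    w=W[v-24:v+25,u-24:u+25].reshape(-1,3); w=w[~np.isnan(w[:,0])]
    # seed centre
    w=w[(w[:,2]>0.006)&(w[:,2]<0.07)]
    zt=np.percentile(w[:,2],95); 
    top=w[abs(w[:,2]-zt)<0.004]
    c=(np.percentile(top,1,0)+np.percentile(top,99,0))/2; ext=top.max(0)-top.min(0)
    pts=top[:,:2].astype(np.float32)
    (ec,er)=cv2.minEnclosingCircle(pts)
    print(n,'ztop',zt.round(4),'n',len(top),'mid',c.round(4),'ext',ext.round(4),'circ',np.round(ec,4),round(er,4))
hsv=cv2.cvtColor(p,cv2.COLOR_RGB2HSV)
for n,(u,v),h in (('yel',(207,178),(22,35)),('blue',(286,178),(105,125)),('green',(361,174),(45,80))):
    m=np.zeros((480,640),bool); m[v-40:v+40,u-40:u+40]=1
    m&=(hsv[...,0]>=h[0])&(hsv[...,0]<=h[1])&(hsv[...,1]>110)&~np.isnan(W[...,0])
    w=W[m]; zt=np.median(w[:,2]); t=w[abs(w[:,2]-(zt if n!='green' else .018))<0.004]
    r=cv2.minAreaRect((t[:,:2]*1000).astype(np.float32)); print(n,zt,len(t),r)
    if n!='green':
        q=W[v-40:v+40,u-40:u+40].reshape(-1,3); q=q[(q[:,2]>0.03)&(q[:,2]<0.075)]
        print(' posts',len(q)); k=q[:,1]>np.mean([q[:,1].min(),q[:,1].max()])
        for kk in(k,~k): print(q[kk].mean(0).round(4),q[kk].max(0).round(4),q[kk].min(0).round(4))
print('bench z',np.nanmedian(W[210:220,180:450,2]))
b=W[280:390,316:390].reshape(-1,3); b=b[~np.isnan(b[:,0])]; print('box',b[b[:,2]>0.03].min(0),b.max(0))
q=W[280:400,300:400].reshape(-1,3);q=q[(q[:,2]>.03)];print(q.min(0),q.max(0))
E
python3 m.py
python3 - <<'E'
import cv2
i=cv2.imread('pics/top0.png')[140:310,150:490]
cv2.imwrite('pics/crop0.png',cv2.resize(i,None,fx=2.3,fy=2.3,interpolation=2))
E
```

```text
g1 ztop 0.0352 n 264 mid [0.5007 0.0534 0.0338] ext [0.0474 0.0473 0.0061] circ [0.5006 0.0527] 0.0249
g2 ztop 0.0349 n 294 mid [ 0.5098 -0.1622  0.0336] ext [0.0474 0.0492 0.006 ] circ [ 0.5099 -0.1633] 0.0251
chuck ztop 0.0517 n 176 mid [ 0.5078 -0.0417  0.0509] ext [0.029  0.0271 0.007 ] circ [ 0.5072 -0.0424] 0.0151
d1 ztop 0.0348 n 335 mid [0.4649 0.2749 0.0334] ext [0.0492 0.052  0.0057] circ [0.4654 0.2753] 0.0263
d2 ztop 0.035 n 306 mid [0.4305 0.1692 0.0337] ext [0.0507 0.0512 0.0061] circ [0.4301 0.1697] 0.0259
tape ztop 0.0269 n 432 mid [ 0.4001 -0.2532  0.0256] ext [0.0663 0.068  0.0061] circ [ 0.4005 -0.2526] 0.0345
yel 0.014162904919930188 1613 ((644.2735595703125, 243.15957641601562), (64.16415405273438, 122.99382781982422), 1.8911584615707397)
 posts 101
[0.6425 0.275  0.0493] [0.6486 0.2809 0.0639] [0.6382 0.2706 0.0309]
[0.6443 0.2092 0.051 ] [0.6507 0.2156 0.0646] [0.6402 0.2045 0.0311]
blue 0.01415997955459326 1598 ((644.1605834960938, 83.88097381591797), (122.61030578613281, 63.29248046875), 82.9681396484375)
 posts 88
[0.6476 0.1147 0.0513] [0.6546 0.1199 0.066 ] [0.6434 0.1103 0.0301]
[0.6393 0.0501 0.0518] [0.6476 0.056  0.064 ] [0.6354 0.0448 0.0301]
green 0.011535198341050034 1086 ((651.5785522460938, -69.26046752929688), (96.40446472167969, 98.89228057861328), 88.21257781982422)
bench z 0.00037189804259486715
box [ 0.23794581 -0.11847151  0.0604382 ] [0.43939491 0.02028008 0.07486637]
[ 0.23794581 -0.12911437  0.0604382 ] [0.4390453  0.02184331 0.07486637]
```

View pics/wrist0.png

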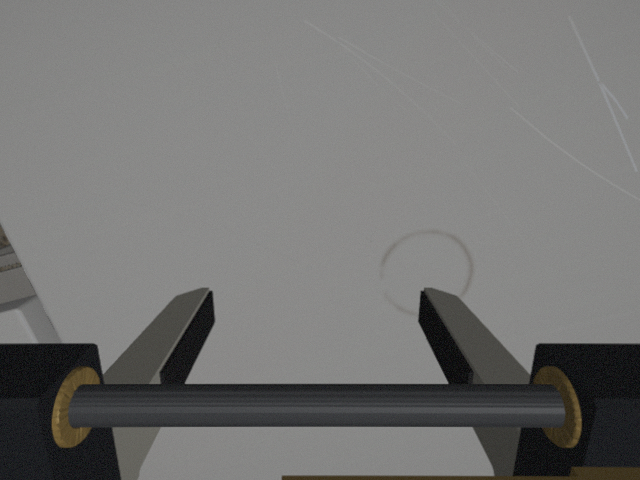

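```bash
python3 - <<'E'
from h import *
p,W=cloud('top0')
w=W.reshape(-1,3)
for x in np.arange(.66,.92,.03):
    print(round(x,2),[ (round(float(np.max(q[:,2])),2) if len(q:=w[(w[:,0]>x)&(w[:,0]<x+.03)&(w[:,1]>y)&(w[:,1]<y+.05)]) else None) for y in np.arange(-.3,.36,.05)])
z=np.load('pics/wrist0.npz'); print('wristcam',-z['R'].T@z['t'])
s,R=st(); print('in tool',R.T@(-z['R'].T@z['t']-s['eef_pos']))
E
```

```text
0.66 [0.08, 0.02, 0.01, 0.02, 0.02, 0.02, 0.02, 0.02, 0.02, 0.02, 0.02, 0.02, 0.02, 0.01]
0.69 [0.08, 0.22, 0.22, 0.02, 0.02, 0.02, 0.01, 0.01, 0.01, 0.01, 0.01, 0.01, 0.0, 0.01]
0.72 [0.45, 0.23, 0.22, 0.06, 0.01, 0.01, 0.01, 0.01, 0.01, 0.01, 0.01, 0.01, 0.0, 0.01]
0.75 [0.45, 0.21, 0.08, 0.12, 0.01, 0.4, 0.01, 0.01, 0.01, 0.01, 0.01, 0.01, 0.01, 0.01]
0.78 [0.43, 0.19, 0.15, 0.14, 0.01, 0.41, 0.01, 0.01, 0.01, 0.01, 0.4, 0.4, 0.01, 0.01]
0.81 [0.38, 0.18, 0.15, 0.01, 0.01, 0.01, 0.01, 0.01, 0.01, 0.01, 0.0, 0.35, 0.32, 0.32]
0.84 [0.32, 0.16, 0.07, 0.07, 0.07, 0.07, 0.07, 0.07, 0.07, 0.07, 0.07, 0.07, 0.32, 0.32]
0.87 [0.27, 0.15, 0.13, 0.13, 0.07, 0.07, 0.07, 0.07, 0.07, 0.07, 0.07, 0.07, 0.07, 0.01]
0.9 [0.07, 0.14, 0.14, 0.17, 0.18, 0.13, 0.07, 0.07, 0.09, 0.1, 0.09, 0.07, 0.07, 0.01]
wristcam [0.09502496 0.6729665  0.38385754]
in tool [-0.08173661 -0.18684005 -0.00029425]
```

View pics/crop0.png

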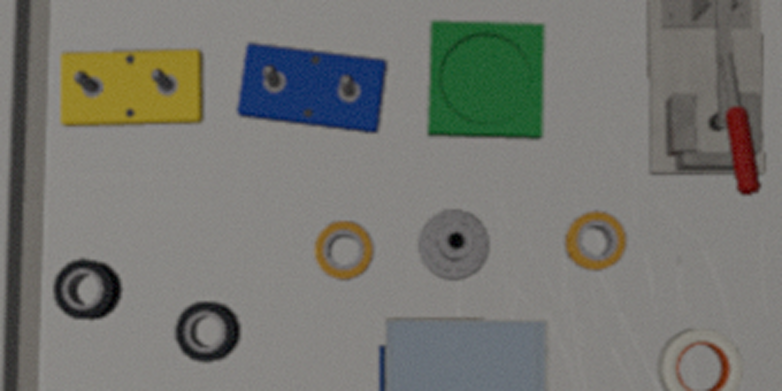

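>>> {"fn": "jog_arm", "kwargs": {"linear": [[378,0,-289],[378,0,-289],[378,0,-289],[378,0,-289],[378,0,-289],[378,0,-289],[378,0,-289],[378,0,-289]], "delta_rot": [[0,1.31,0],[0,1.31,0],[0,1.31,0],[0,1.31,0],[0,1.31,0],[0,1.31,0],[0,1.31,0],[0,1.31,0]], "claw": 1}}

```text
clock: 1.15
eef_pos: [0.4659, 0.2732, 0.1975]
orientation: [-1.571, -0.0, -1.575]
wrist_force: [0.4, -0.4, 0.4]
width: 0.0928
```

```bash
cat >> h.py <<'E'
def to(x,y,z,jaw=0.):
    "print linear/rot from commanded(~measured) pose to target; jaw= angle of tool z in world (rad)"
    s,R=st()
    d=R.T@(np.array([x,y,z])-s['eef_pos'])*1000
    Rt=np.array([[np.sin(jaw),0,np.cos(jaw)],[-np.cos(jaw),0,np.sin(jaw)],[0,-1,0]])
    rv=Ro.from_matrix(R.T@Rt).as_rotvec()
    print('t',round(s['clock'],2),'pos',s['eef_pos'].round(4),'rpy',np.round(s['orientation'],4),'F',s['wrist_force'].round(1),'w',round(s['width'],4),'\n -> lin',d.round(1),'rot',rv.round(3))
E
python3 -c "
from h import *
to(.465,.275,.2)
cap('wrist','w1')
to(.465,.275,.2)"
```

```text
t 1.15 pos [0.4659 0.2732 0.1975] rpy [-1.5707e+00 -2.0000e-04 -1.5754e+00] F [ 0.4 -0.4  0.4] w 0.0928 
 -> lin [-1.8 -2.5 -1. ] rot [-0.    -0.005  0.   ]
t 1.2 pos [0.4676 0.271  0.1974] rpy [-1.5702e+00 -1.4000e-03 -1.5742e+00] F [ 1.2 -1.5 -0.7] w 0.0929 
 -> lin [-4.  -2.7 -2.6] rot [-0.001 -0.003  0.001]
```

View pics/w1.png

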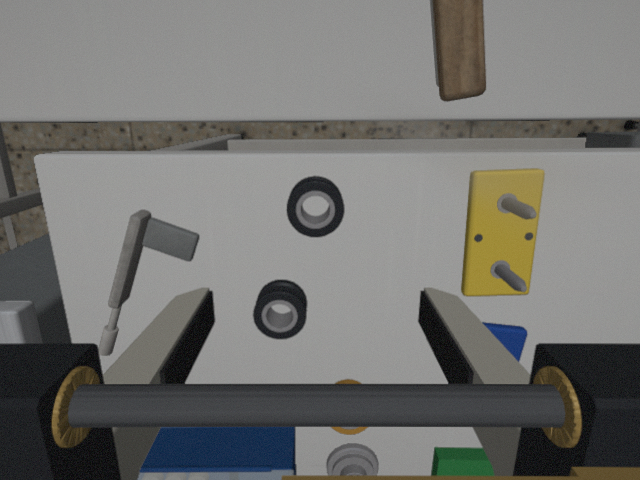

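>>> {"fn": "jog_arm", "kwargs": {"linear": [[0,25,0],[0,60,0],[0,100,0],[0,140,0],[0,165,0],[0,177,0],[0,180,0],[0,180,0]], "delta_rot": [[0,0,0],[0,0,0],[0,0,0],[0,0,0],[0,0,0],[0,0,0],[0,0,0],[0,0,0]]}}

```text
clock: 2.2
eef_pos: [0.4652, 0.2757, 0.0184]
orientation: [-1.57, 0.0, -1.571]
wrist_force: [0.5, 1.1, 0.7]
width: 0.0932
```

>>> {"fn": "jog_arm", "kwargs": {"linear": [[0,0,0],[0,0,0],[0,0,0],[0,0,0],[0,0,0],[0,0,0]], "delta_rot": [[0,0,0],[0,0,0],[0,0,0],[0,0,0],[0,0,0],[0,0,0]], "claw": 0.3}}

```text
clock: 2.95
eef_pos: [0.4647, 0.2755, 0.0175]
orientation: [-1.571, -0.0, -1.571]
wrist_force: [-0.0, -0.1, 0.4]
width: 0.0374
```

```bash
python3 -c "
from h import *
to(.465,.275,.017)
cap('wrist','w2')
to(.6483,.116,.2)
"
```

```text
t 2.95 pos [0.4647 0.2755 0.0175] rpy [-1.5709 -0.     -1.5708] F [-0.  -0.1  0.4] w 0.0374 
 -> lin [0.5 0.5 0.3] rot [ 0. -0.  0.]
t 3.0 pos [0.4648 0.2755 0.0175] rpy [-1.5708 -0.     -1.5708] F [ 0.2 -0.7 -0.1] w 0.0333 
 -> lin [ 159.5 -182.5  183.5] rot [ 0. -0.  0.]
```

View pics/w2.png

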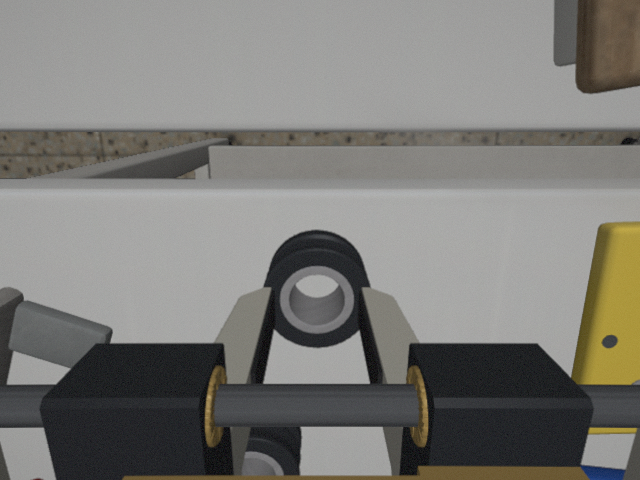

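```bash
cat > mw.py <<'E'
from h import *
def roll(fn,lo,hi,xr,yr):
    p,W=cloud(fn); w=W.reshape(-1,3); ok=(w[:,2]>lo)&(w[:,2]<hi)&(w[:,0]>xr[0])&(w[:,0]<xr[1])&(w[:,1]>yr[0])&(w[:,1]<yr[1])
    q=w[ok]
    if len(q)<10: print(fn,'few',len(q)); return
    c,r=cv2.minEnclosingCircle(q[:,:2].astype(np.float32)); print(fn,len(q),np.round(c,4),round(r,4),'z',np.median(q[:,2]).round(4))
E
python3 -c "
from mw import *
p,W=cloud('w2')
for v,u in ((335,317),(255,317),(240,317),(300,284),(300,350),(300,270),(300,368),(230,420)): print(v,u,W[v,u].round(4),p[v,u])
roll('w2',.02,.045,(.42,.51),(.24,.34))
roll('w1',.02,.045,(.42,.51),(.24,.32))
cap('top','top2')
roll('top2',.029,.038,(.42,.51),(.24,.34))
cap('side','side2')
"
```

```text
335 317 [0.4658 0.2565 0.0326] [36 37 39]
255 317 [0.4658 0.297  0.0322] [41 42 47]
240 317 [0.4658 0.3002 0.0194] [37 36 39]
300 284 [0.4503 0.2747 0.0321] [126 126 127]
300 350 [0.4813 0.2744 0.0315] [118 118 120]
300 270 [0.4458 0.2825 0.0483] [22 24 27]
300 368 [0.4869 0.2842 0.0517] [128 125 119]
230 420 [5.198e-01 2.998e-01 3.000e-04] [168 168 166]
w2 7170 [0.466  0.2789] 0.0305 z 0.0318
w1 2062 [0.4656 0.2749] 0.0261 z 0.0317
top2 144 [0.468  0.2624] 0.0221 z 0.0324
```

View pics/side2.png

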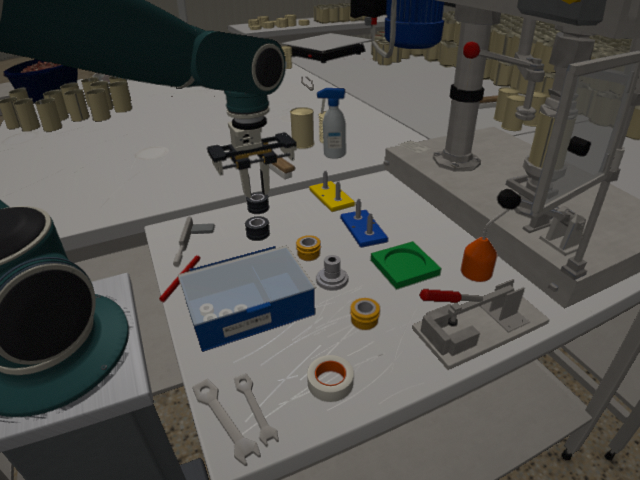

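View pics/top2.png

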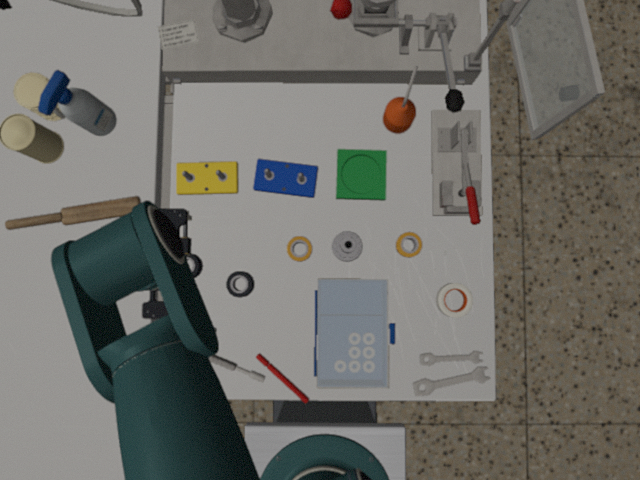

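```bash
python3 -c "
from h import *
s,R=st(); print(s['clock'],s['width'],s['wrist_force'],s['eef_pos'])
cap('wrist','w3')
s,R=st(); print(s['clock'],s['width'],s['wrist_force'],s['eef_pos'])
i=cv2.imread('pics/w3.png')[200:440,180:460]; cv2.imwrite('pics/w3c.png',cv2.resize(i,None,fx=2.5,fy=2.5))
"
```

```text
3.1 0.029106486117777358 [-1.19260919 -0.0613519   0.577948  ] [0.46475792 0.27548907 0.01754942]
3.15 0.02857641743615999 [0.04450535 0.0328331  0.21142068] [0.46475528 0.2754696  0.01752937]
```

View pics/w3c.png

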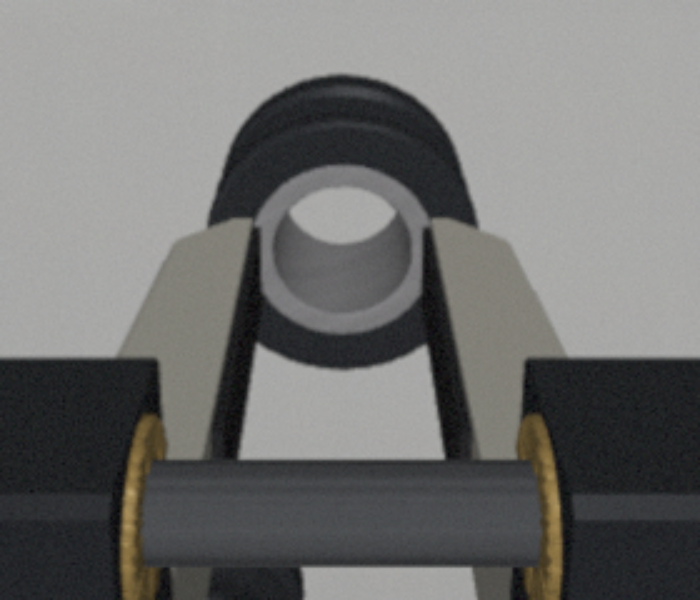

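```bash
python3 -c "
from h import *
T={'w3':np.array([.46476,.27549,.0175])}
for fn in ('w3','w1'):
  p,W=cloud(fn)
  if fn=='w3':
    for v in (282,286,290,295,300,310,330): print(v,[(u,*(W[v,u]*1000).round(0)) for u in (255,262,270,276,280,288,352,358,370,385)])
  else:
    for v in (286,290,295,300,310,330): print(v,[(u,*(W[v,u]*1000).round(0)) for u in (180,190,200,206,210,430,440)])
p,W=cloud('side2')
for v in range(160,204,4): print(v,[(u,*(W[v,u]*1000).round(0)) for u in range(238,276,4)])
i=cv2.imread('pics/side2.png')[120:250,190:320]; cv2.imwrite('pics/s2c.png',cv2.resize(i,None,fx=4.5,fy=4.5))
"
```

```text
282 [(255, np.float64(432.0), np.float64(270.0), np.float64(-1.0)), (262, np.float64(436.0), np.float64(270.0), np.float64(-0.0)), (270, np.float64(444.0), np.float64(284.0), np.float64(33.0)), (276, np.float64(447.0), np.float64(284.0), np.float64(33.0)), (280, np.float64(449.0), np.float64(284.0), np.float64(32.0)), (288, np.float64(452.0), np.float64(284.0), np.float64(32.0)), (352, np.float64(482.0), np.float64(284.0), np.float64(32.0)), (358, np.float64(485.0), np.float64(284.0), np.float64(32.0)), (370, np.float64(495.0), np.float64(270.0), np.float64(-1.0)), (385, np.float64(503.0), np.float64(270.0), np.float64(0.0))]
286 [(255, np.float64(432.0), np.float64(268.0), np.float64(1.0)), (262, np.float64(436.0), np.float64(268.0), np.float64(-0.0)), (270, np.float64(444.0), np.float64(282.0), np.float64(31.0)), (276, np.float64(447.0), np.float64(281.0), np.float64(31.0)), (280, np.float64(449.0), np.float64(282.0), np.float64(32.0)), (288, np.float64(452.0), np.float64(282.0), np.float64(32.0)), (352, np.float64(482.0), np.float64(282.0), np.float64(32.0)), (358, np.float64(485.
[... 12299 characters left out ...]
0)), (274, np.float64(520.0), np.float64(316.0), np.float64(1.0))]
200 [(238, np.float64(435.0), np.float64(352.0), np.float64(-7.0)), (242, np.float64(445.0), np.float64(348.0), np.float64(-7.0)), (246, np.float64(456.0), np.float64(353.0), np.float64(-13.0)), (250, np.float64(445.0), np.float64(266.0), np.float64(34.0)), (254, np.float64(453.0), np.float64(262.0), np.float64(34.0)), (258, np.float64(462.0), np.float64(261.0), np.float64(32.0)), (262, np.float64(470.0), np.float64(255.0), np.float64(33.0)), (266, np.float64(480.0), np.float64(254.0), np.float64(31.0)), (270, np.float64(504.0), np.float64(302.0), np.float64(1.0)), (274, np.float64(513.0), np.float64(296.0), np.float64(1.0))]
```

View pics/s2c.png

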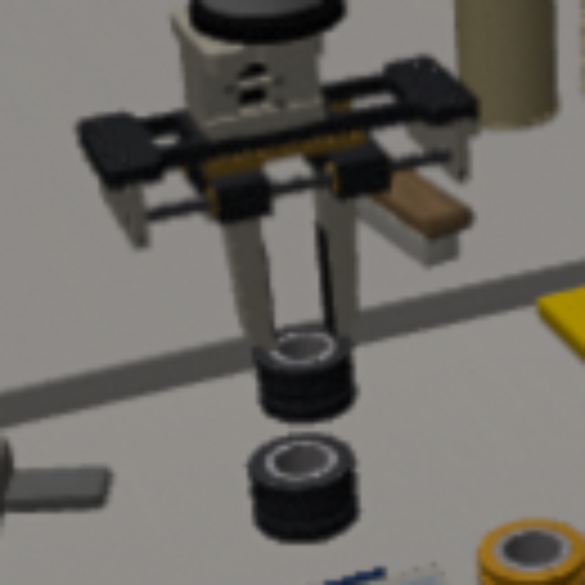

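The fingertips turn out to sit about 22 mm behind the reported TCP. The text puts them 11 mm ahead, and both wrist depth and the side view disagree with that. The gripper therefore closed in the air above the roll and nothing moved. I'll reopen and go 34 mm lower.

>>> {"fn": "jog_arm", "kwargs": {"linear": [[0,0,0],[0,0,0],[0,0,0],[0,0,0],[0,0,0],[0,0,0],[0,0,0]], "delta_rot": [[0,0,0],[0,0,0],[0,0,0],[0,0,0],[0,0,0],[0,0,0],[0,0,0]], "claw": 0.85}}

```text
clock: 4.03
eef_pos: [0.4647, 0.2755, 0.0176]
orientation: [-1.571, 0.0, -1.571]
wrist_force: [-0.1, 0.5, -0.2]
width: 0.079
```

>>> {"fn": "jog_arm", "kwargs": {"linear": [[0,8,1],[0,16,1],[0,24,1],[0,30,1],[0,33,1],[0,33,1]], "delta_rot": [[0,0,0],[0,0,0],[0,0,0],[0,0,0],[0,0,0],[0,0,0]]}}

```text
clock: 4.78
eef_pos: [0.4657, 0.2755, -0.0156]
orientation: [-1.571, -0.0, -1.571]
wrist_force: [0.7, -0.1, 0.4]
width: 0.0791
```

```bash
python3 -c "
from h import *
cap('wrist','w4')
to(.6483,.116,.2)
p,W=cloud('w4')
for v in range(276,300,3): print(v,[(u,*(W[v,u]*1000).round(0).tolist()) for u in (214,220,226,410,416,422)])
"
```

```text
t 4.83 pos [ 0.4658  0.2755 -0.0154] rpy [-1.5708e+00  1.0000e-04 -1.5708e+00] F [ 0.1 -0.3  0.1] w 0.079 
 -> lin [ 159.5 -215.4  182.5] rot [-0.  0. -0.]
276 [(214, 420.0, 287.0, -1.0), (220, 422.0, 287.0, -0.0), (226, 425.0, 287.0, 0.0), (410, 509.0, 287.0, -1.0), (416, 512.0, 287.0, -1.0), (422, 515.0, 287.0, 0.0)]
279 [(214, 419.0, 286.0, -0.0), (220, 422.0, 286.0, 0.0), (226, 425.0, 286.0, -0.0), (410, 510.0, 285.0, -1.0), (416, 512.0, 286.0, 0.0), (422, 515.0, 286.0, 1.0)]
282 [(214, 419.0, 284.0, -1.0), (220, 422.0, 284.0, -1.0), (226, 425.0, 284.0, -0.0), (410, 509.0, 284.0, 0.0), (416, 512.0, 284.0, -0.0), (422, 515.0, 284.0, -0.0)]
285 [(214, 419.0, 283.0, 0.0), (220, 422.0, 283.0, 1.0), (226, 425.0, 283.0, 1.0), (410, 509.0, 283.0, 0.0), (416, 512.0, 283.0, -0.0), (422, 515.0, 283.0, -0.0)]
288 [(214, 419.0, 281.0, 0.0), (220, 424.0, 284.0, 6.0), (226, 425.0, 281.0, -0.0), (410, 508.0, 284.0, 5.0), (416, 511.0, 284.0, 6.0), (422, 515.0, 281.0, -0.0)]
291 [(214, 422.0, 284.0, 9.0), (220, 424.0, 284.0, 9.0), (226, 426.0, 282.0, 5.0), (410, 507.0, 284.0, 9.0), (416, 510.0, 284.0, 8.0), (422, 513.0, 284.0, 9.0)]
294 [(214, 422.0, 283.0, 11.0), (220, 425.0, 284.0, 12.0), (226, 427.0, 282.0, 9.0), (410, 508.0, 282.0, 9.0), (416, 509.0, 284.0, 12.0), (422, 512.0, 284.0, 12.0)]
297 [(214, 423.0, 283.0, 14.0), (220, 425.0, 283.0, 13.0), (226, 427.0, 282.0, 11.0), (410, 507.0, 282.0, 11.0), (416, 509.0, 284.0, 15.0), (422, 511.0, 284.0, 15.0)]
```

View pics/w4.png

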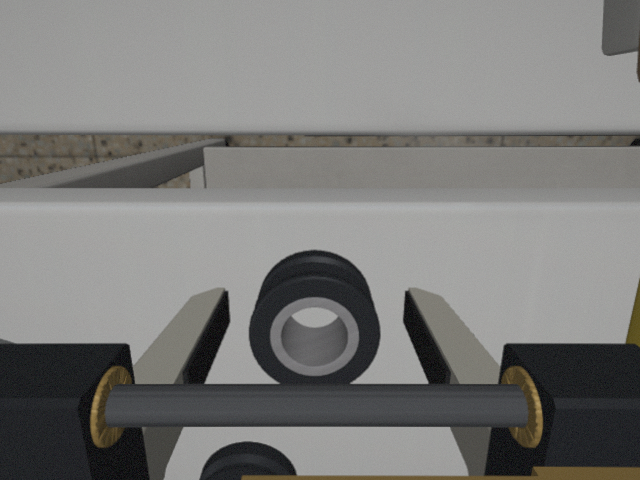

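The fingers now straddle roll d1 at (315,338) with the tips about 5 mm above the bench. Closing.

>>> {"fn": "jog_arm", "kwargs": {"linear": [[0,0,0],[0,0,0],[0,0,0],[0,0,0],[0,0,0],[0,0,0]], "delta_rot": [[0,0,0],[0,0,0],[0,0,0],[0,0,0],[0,0,0],[0,0,0]], "claw": 0}}

```text
clock: 5.58
eef_pos: [0.4658, 0.2755, -0.0153]
orientation: [-1.571, 0.0, -1.571]
wrist_force: [-3.2, -0.3, 2.7]
width: 0.0517
```

>>> {"fn": "jog_arm", "kwargs": {"linear": [[0,-8,0],[0,-25,0],[0,-50,0],[0,-75,0],[0,-95,0],[0,-105,0],[0,-110,0],[0,-110,0]], "delta_rot": [[0,0,0],[0,0,0],[0,0,0],[0,0,0],[0,0,0],[0,0,0],[0,0,0],[0,0,0]]}}

```text
clock: 6.58
eef_pos: [0.4656, 0.2754, 0.0942]
orientation: [-1.571, -0.0, -1.571]
wrist_force: [0.5, -0.4, -3.3]
width: 0.0517
```

```bash
python3 -c "
from h import *
cap('wrist','w5')
to(.6483,.116,.095)
from mw import *
roll('w5',.13,.16,(.42,.51),(.24,.32))
p,W=cloud('w5')
print([W[v,317].round(4).tolist() for v in range(250,390,8)])
print([W[v,290].round(4).tolist() for v in range(320,350,8)])
"
```

```text
t 6.62 pos [0.4655 0.2753 0.0939] rpy [-1.5716e+00 -5.0000e-04 -1.5708e+00] F [-0.1 -0.3 -3.4] w 0.0516 
 -> lin [159.3  -1.2 182.8] rot [ 0.001 -0.     0.   ]
w5 14630 [0.4662 0.283 ] 0.0423 z 0.1415
[[0.4667, 0.3004, 0.1119], [0.4667, 0.2991, 0.1187], [0.4667, 0.2994, 0.1291], [0.4667, 0.3005, 0.1404], [0.4667, 0.2976, 0.1412], [0.4667, 0.294, 0.1404], [0.4667, 0.2914, 0.1418], [0.4667, 0.288, 0.1417], [0.4668, 0.2106, 0.0003], [0.4668, 0.2035, 0.0001], [0.4667, 0.2606, 0.1119], [0.4667, 0.2606, 0.119], [0.4667, 0.2614, 0.1269], [0.4667, 0.2615, 0.1332], [0.4667, 0.2608, 0.138], [0.4667, 0.2598, 0.142], [0.4667, 0.2561, 0.1419], [0.4666, 0.3058, 0.2127]]
[[0.4546, 0.2694, 0.1185], [0.4549, 0.2687, 0.1243], [0.4552, 0.2676, 0.1291], [0.4555, 0.267, 0.1344]]
```

View pics/w5.png

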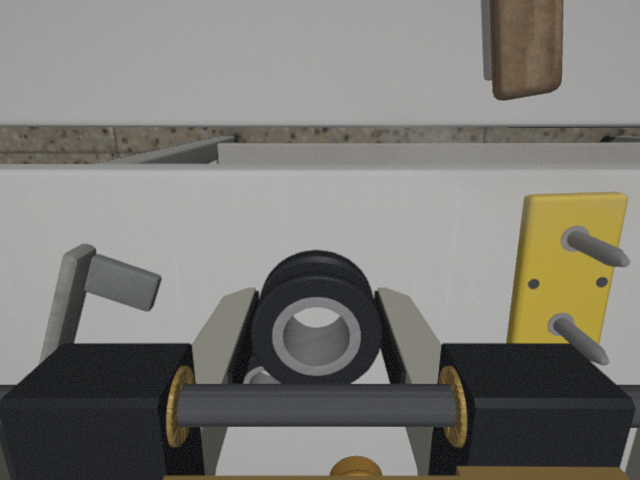

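>>> {"fn": "jog_arm", "kwargs": {"linear": [[12,0,14],[40,0,46],[75,0,86],[110,0,126],[138,0,158],[153,0,175],[159,0,182],[159,0,182]], "delta_rot": [[0,0,0],[0,0,0],[0,0,0],[0,0,0],[0,0,0],[0,0,0],[0,0,0],[0,0,0]]}}

```text
clock: 7.62
eef_pos: [0.6475, 0.1166, 0.0943]
orientation: [-1.571, 0.0, -1.571]
wrist_force: [-0.5, 1.7, -3.6]
width: 0.0518
```

```bash
python3 -c "
from h import *
cap('wrist','w6');cap('side','side6')
to(.6483,.116,.0)
i=cv2.imread('pics/side6.png')[100:270,260:430]; cv2.imwrite('pics/s6c.png',cv2.resize(i,None,fx=3.5,fy=3.5,interpolation=2))
"
```

```text
t 7.72 pos [0.6472 0.1172 0.0946] rpy [-1.5709e+00  2.0000e-04 -1.5700e+00] F [-0.6  0.7 -3.6] w 0.0516 
 -> lin [ 1.3 94.6  1.1] rot [ 0.     0.001 -0.   ]
```

View pics/w6.png

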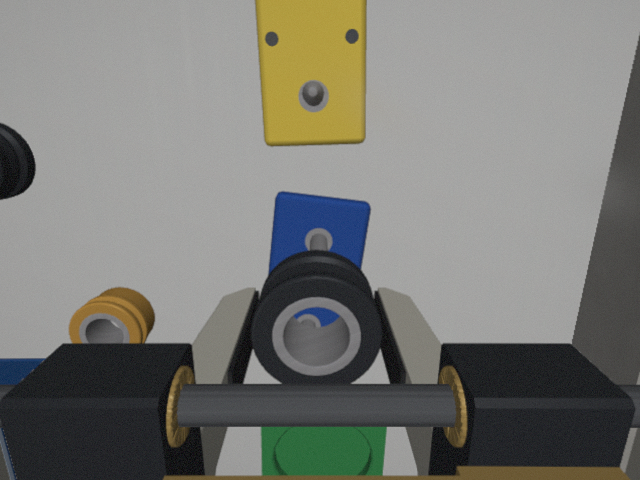

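View pics/s6c.png

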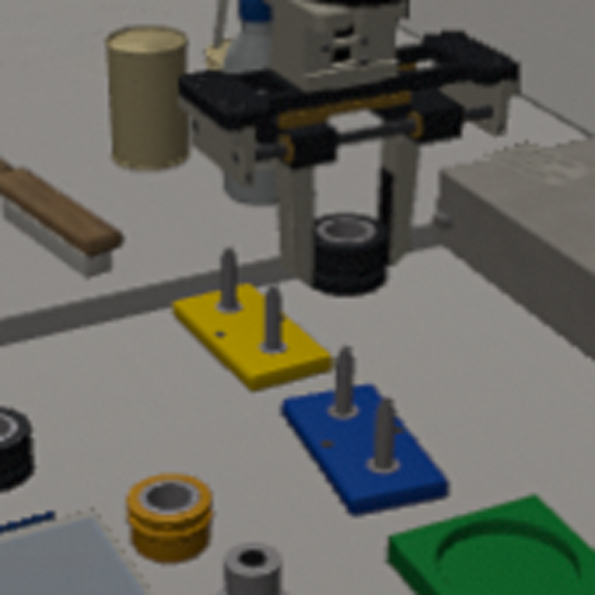

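```bash
python3 -c "
from h import *
p,W=cloud('w6')
for u,v in((319,229),(319,240),(305,240),(333,240),(313,81),(313,96),(300,96),(327,96),(308,318)): print(u,v,W[v,u].round(4),p[v,u])
hsv=cv2.cvtColor(p,cv2.COLOR_RGB2HSV)
# gray collar ring around (319,240) at z~.014
for (u,v) in ((319,240),(313,96)):
  sl=(slice(v-16,v+16),slice(u-18,u+18)); m=(hsv[sl][...,1]<70); w=W[sl][m]; q=w[abs(w[:,2]-.0155)<.003]; c,r=cv2.minEnclosingCircle(q[:,:2].astype(np.float32)); print(len(q),np.round(c,4),r)
"
```

```text
319 229 [0.65   0.1239 0.0147] [126 124 125]
319 240 [0.6499 0.1211 0.0311] [100 100 102]
305 240 [0.6403 0.1157 0.0137] [102 107 128]
333 240 [0.6597 0.116  0.0145] [ 37  65 125]
313 81 [0.6464 0.2155 0.0539] [117 115 114]
313 96 [0.6465 0.2078 0.0622] [92 91 91]
300 96 [0.6379 0.2098 0.0145] [131 130 133]
327 96 [0.6547 0.2098 0.0142] [133 130 130]
308 318 [0.642  0.0556 0.0138] [119 119 120]
264 [0.6495 0.1153] 0.00964011438190937
326 [0.6461 0.2099] 0.009462044574320316
```

>>> {"fn": "jog_arm", "kwargs": {"linear": [[1,12,0],[1,30,0],[1,48,0],[1,64,0],[1,78,0],[1,88,0],[1,93,0],[1,93,0]], "delta_rot": [[0,0,0],[0,0,0],[0,0,0],[0,0,0],[0,0,0],[0,0,0],[0,0,0],[0,0,0]]}}

```text
clock: 8.72
eef_pos: [0.6478, 0.1155, 0.0015]
orientation: [-1.571, 0.0, -1.571]
wrist_force: [0.4, -0.2, -3.6]
width: 0.0516
```

>>> {"fn": "jog_arm", "kwargs": {"linear": [[0,1,0],[0,2,0],[0,2,0]], "delta_rot": [[0,0,0],[0,0,0],[0,0,0]]}}

```text
clock: 9.1
eef_pos: [0.6478, 0.1155, -0.0003]
orientation: [-1.571, 0.0, -1.571]
wrist_force: [-0.0, 0.5, -4.4]
width: 0.052
```

>>> {"fn": "jog_arm", "kwargs": {"linear": [[0,1,0],[0,1.5,0],[0,1.5,0]], "delta_rot": [[0,0,0],[0,0,0],[0,0,0]]}}

```text
clock: 9.48
eef_pos: [0.6479, 0.1155, -0.0014]
orientation: [-1.57, 0.0, -1.571]
wrist_force: [-2.9, -0.1, 6.3]
width: 0.0518
```

```bash
python3 -c "
from h import *
cap('side','side7');cap('wrist','w7')
to(.6483,.116,.0)
i=cv2.imread('pics/side7.png')[130:300,290:460]; cv2.imwrite('pics/s7c.png',cv2.resize(i,None,fx=3.5,fy=3.5,interpolation=2))
"
```

```text
t 9.57 pos [ 0.6479  0.1155 -0.0013] rpy [-1.5704  0.     -1.5708] F [-3.  -0.5  5.5] w 0.0518 
 -> lin [-0.5 -1.3  0.4] rot [-0. -0. -0.]
```

View pics/s7c.png

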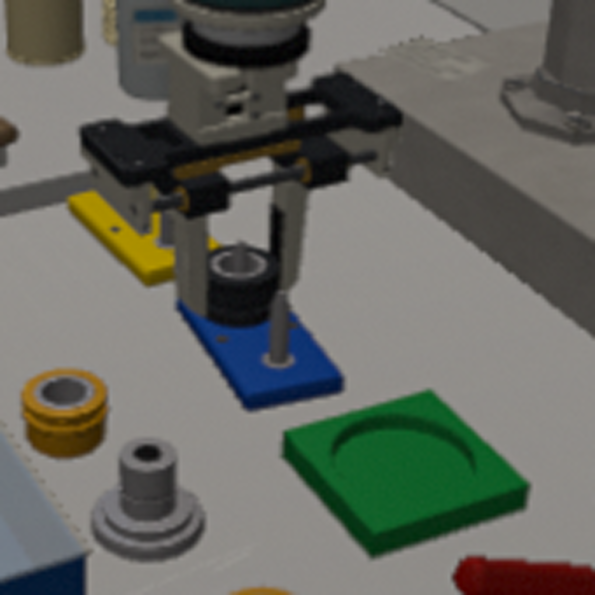

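View pics/w7.png

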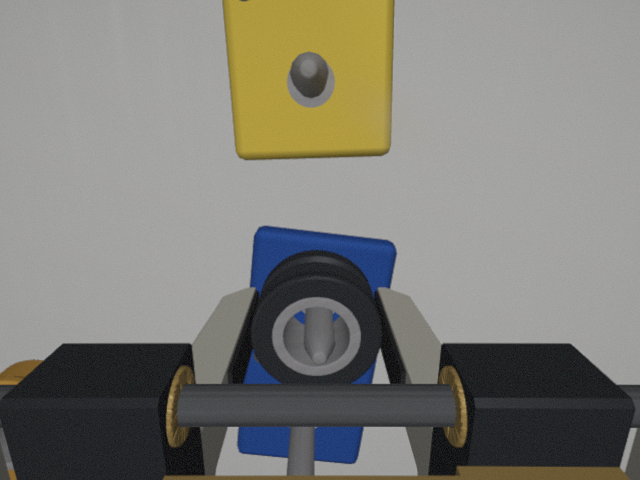

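The post is inside the bore and the force shows the roll resting on the block. Releasing.

>>> {"fn": "jog_arm", "kwargs": {"linear": [[0,0,0],[0,0,0],[0,0,0],[0,0,0],[0,-10,0],[0,-35,0],[0,-75,0],[0,-100,0]], "delta_rot": [[0,0,0],[0,0,0],[0,0,0],[0,0,0],[0,0,0],[0,0,0],[0,0,0],[0,0,0]], "claw": 0.8}}

```text
clock: 10.58
eef_pos: [0.6483, 0.1156, 0.101]
orientation: [-1.569, 0.0, -1.571]
wrist_force: [1.0, 0.5, -0.4]
width: 0.0744
```

```bash
python3 -c "
from h import *
to(.430,.1695,.095)
"
```

```text
t 10.57 pos [0.6483 0.1156 0.101 ] rpy [-1.5685e+00  3.0000e-04 -1.5708e+00] F [ 1.   0.5 -0.4] w 0.0744 
 -> lin [ -53.9    5.5 -218.3] rot [-0.002  0.    -0.   ]
```

>>> {"fn": "jog_arm", "kwargs": {"linear": [[-54,0,-218],[-54,0,-218],[-54,0,-218],[-54,0,-218],[-54,30,-218],[-54,50,-218],[-54,60,-218],[-54,60,-218]], "delta_rot": [[0,0,0],[0,0,0],[0,0,0],[0,0,0],[0,0,0],[0,0,0],[0,0,0],[0,0,0]]}}

```text
clock: 11.58
eef_pos: [0.4298, 0.1693, 0.0376]
orientation: [-1.572, -0.0, -1.571]
wrist_force: [0.3, -0.1, 0.4]
width: 0.0745
```

```bash
python3 -c "
from h import *
cap('wrist','w8')
to(.430,.1695,-.0155)
from mw import *
roll('w8',.029,.036,(.39,.47),(.13,.21))
"
```

```text
t 11.62 pos [0.4301 0.1694 0.0383] rpy [-1.5712e+00 -1.0000e-04 -1.5713e+00] F [ 0.5 -0.3  1.1] w 0.0744 
 -> lin [-0.1 53.8 -0.1] rot [ 0. -0.  0.]
w8 5662 [0.4305 0.1693] 0.0264 z 0.0318
```

View pics/w8.png

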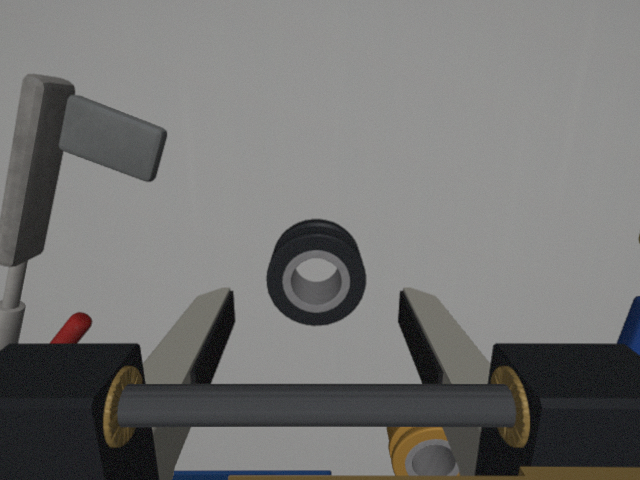

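Roll d2 is centred between the fingers at (316,280). Descend, grip and lift.

>>> {"fn": "jog_arm", "kwargs": {"linear": [[0,12,0],[0,28,0],[0,42,0],[0,50,0],[0,54,0],[0,54,0],[0,54,0]], "delta_rot": [[0,0,0],[0,0,0],[0,0,0],[0,0,0],[0,0,0],[0,0,0],[0,0,0]]}}

```text
clock: 12.5
eef_pos: [0.43, 0.1696, -0.0155]
orientation: [-1.57, 0.0, -1.571]
wrist_force: [-0.2, 0.3, 0.3]
width: 0.0743
```

>>> {"fn": "jog_arm", "kwargs": {"linear": [[0,0,0],[0,0,0],[0,0,0],[0,0,0],[0,0,0]], "delta_rot": [[0,0,0],[0,0,0],[0,0,0],[0,0,0],[0,0,0]], "claw": 0}}

```text
clock: 13.12
eef_pos: [0.4298, 0.1695, -0.0158]
orientation: [-1.571, 0.0, -1.571]
wrist_force: [-0.6, -0.1, 2.5]
width: 0.0518
```

>>> {"fn": "jog_arm", "kwargs": {"linear": [[0,-8,0],[0,-25,0],[0,-50,0],[0,-75,0],[0,-95,0],[0,-105,0],[0,-110,0],[0,-110,0]], "delta_rot": [[0,0,0],[0,0,0],[0,0,0],[0,0,0],[0,0,0],[0,0,0],[0,0,0],[0,0,0]]}}

```text
clock: 14.12
eef_pos: [0.4296, 0.1694, 0.0937]
orientation: [-1.571, -0.0, -1.571]
wrist_force: [0.3, 0.3, -4.1]
width: 0.0518
```

```bash
python3 -c "
from h import *
to(.640,.051,.095)
"
```

```text
t 14.12 pos [0.4296 0.1694 0.0937] rpy [-1.5713e+00 -2.0000e-04 -1.5708e+00] F [ 0.3  0.3 -4.1] w 0.0518 
 -> lin [118.4  -1.4 210.4] rot [0. 0. 0.]
```

>>> {"fn": "jog_arm", "kwargs": {"linear": [[9,0,16],[30,0,53],[56,0,98],[82,0,145],[103,0,182],[115,0,202],[119,0,210],[119,0,210]], "delta_rot": [[0,0,0],[0,0,0],[0,0,0],[0,0,0],[0,0,0],[0,0,0],[0,0,0],[0,0,0]]}}

```text
clock: 15.12
eef_pos: [0.6397, 0.0501, 0.0933]
orientation: [-1.572, 0.0, -1.571]
wrist_force: [-0.8, -0.3, -3.6]
width: 0.052
```

```bash
python3 -c "
from h import *
cap('wrist','w9')
to(.640,.0505,-.0018)
p,W=cloud('w9')
w=W[200:420,240:400].reshape(-1,3); 
q=w[(abs(w[:,2]-.1415)<.003)]; print(len(q),q.mean(0), [np.percentile(q[:,k],(1,99)).round(4) for k in(0,1)])
hsv=cv2.cvtColor(p,cv2.COLOR_RGB2HSV); m=(hsv[...,1]<70)&(abs(W[...,0]-.645)<.015)&(abs(W[...,1]-.05)<.02)&(W[...,2]>.012)&(W[...,2]<.019); q=W[m]; print(len(q)); c,r=cv2.minEnclosingCircle(q[:,:2].astype(np.float32)); print(c,r)
"
```

```text
t 15.18 pos [0.6394 0.0505 0.0936] rpy [-1.5715e+00  1.0000e-04 -1.5708e+00] F [-0.2 -0.2 -3.6] w 0.052 
 -> lin [ 0.  95.4  0.7] rot [ 0.001 -0.    -0.   ]
9523 [0.64075103 0.05271067 0.14090539] [array([0.6146, 0.668 ]), array([0.0288, 0.0751])]
270
(0.6415270566940308, 0.049935732036828995) 0.009783792309463024
```

View pics/w9.png

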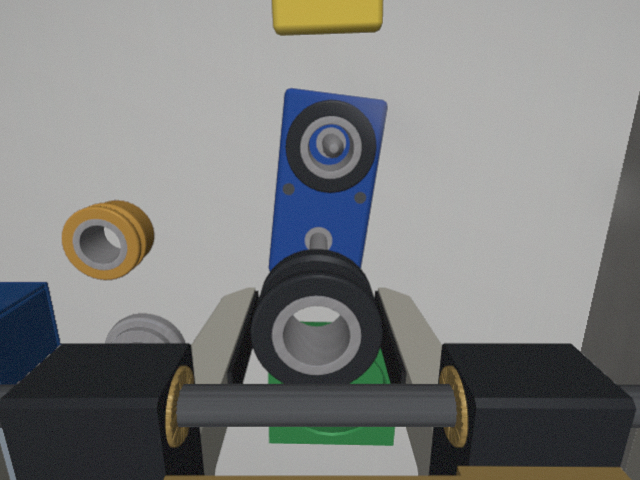

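The first dark roll sits on its post at (330,146), and the second post's collar is at (319,240), aligned with the held roll. Lowering.

>>> {"fn": "jog_arm", "kwargs": {"linear": [[0,12,1],[0,30,1],[0,48,1],[0,64,1],[0,78,1],[0,88,1],[0,92,1],[0,93,1]], "delta_rot": [[0,0,0],[0,0,0],[0,0,0],[0,0,0],[0,0,0],[0,0,0],[0,0,0],[0,0,0]]}}

```text
clock: 16.18
eef_pos: [0.6409, 0.0505, 0.0012]
orientation: [-1.571, 0.0, -1.571]
wrist_force: [-0.4, -0.0, -3.6]
width: 0.052
```

>>> {"fn": "jog_arm", "kwargs": {"linear": [[0,1,0],[0,2,0],[0,3,0],[0,3,0]], "delta_rot": [[0,0,0],[0,0,0],[0,0,0],[0,0,0]]}}

```text
clock: 16.68
eef_pos: [0.6409, 0.0505, -0.0018]
orientation: [-1.571, -0.0, -1.571]
wrist_force: [0.3, 0.2, -1.3]
width: 0.0521
```

>>> {"fn": "jog_arm", "kwargs": {"linear": [[0,0.3,0],[0,0.3,0],[0,0.3,0],[0,0.3,0],[0,-10,0],[0,-35,0],[0,-75,0],[0,-100,0]], "delta_rot": [[0,0,0],[0,0,0],[0,0,0],[0,0,0],[0,0,0],[0,0,0],[0,0,0],[0,0,0]], "claw": 0.8}}

```text
clock: 17.68
eef_pos: [0.6413, 0.0505, 0.101]
orientation: [-1.569, 0.0, -1.571]
wrist_force: [-0.1, 0.1, -0.6]
width: 0.074
```

>>> {"fn": "jog_arm", "kwargs": {"linear": [[-2,0,-30],[-2,0,-80],[-2,0,-120],[-2,10,-140],[-2,30,-140],[-2,50,-140],[-2,60,-140],[-2,60,-140]], "delta_rot": [[0,0,0],[0,0,0],[0,0,0],[0,0,0],[0,0,0],[0,0,0],[0,0,0],[0,0,0]]}}

```text
clock: 18.68
eef_pos: [0.5006, 0.0524, 0.0369]
orientation: [-1.573, -0.0, -1.571]
wrist_force: [1.3, -0.0, 0.1]
width: 0.0744
```

```bash
python3 -c "
from h import *
cap('wrist','w10')
from mw import *
roll('w10',.029,.036,(.46,.54),(.01,.09))
to(.5005,.053,-.0155)
"
```

```text
w10 5124 [0.5008 0.0521] 0.0257 z 0.0318
t 18.73 pos [0.501  0.0525 0.0377] rpy [-1.5717e+00 -1.0000e-04 -1.5708e+00] F [ 0.5 -0.8  0.2] w 0.0742 
 -> lin [-0.5 53.2 -0.4] rot [ 0.001 -0.     0.   ]
```

View pics/w10.png

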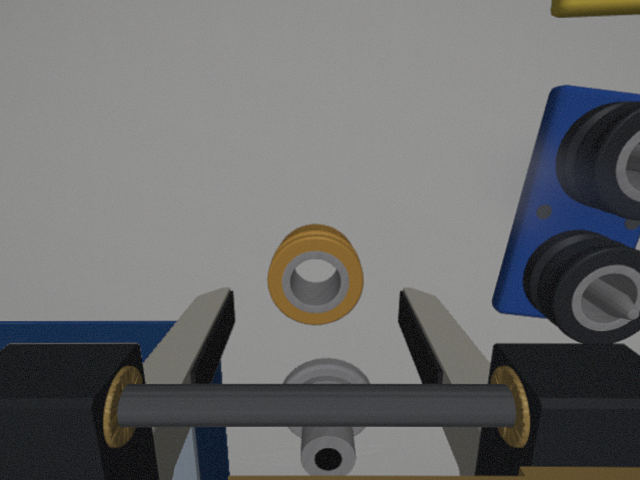

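>>> {"fn": "jog_arm", "kwargs": {"linear": [[0,12,0],[0,28,0],[0,42,0],[0,50,0],[0,54,0],[0,54,0],[0,54,0]], "delta_rot": [[0,0,0],[0,0,0],[0,0,0],[0,0,0],[0,0,0],[0,0,0],[0,0,0]]}}

```text
clock: 19.6
eef_pos: [0.501, 0.0525, -0.0155]
orientation: [-1.57, 0.0, -1.571]
wrist_force: [-0.2, -0.4, -1.0]
width: 0.0743
```

>>> {"fn": "jog_arm", "kwargs": {"linear": [[0,0,0],[0,0,0],[0,0,0],[0,0,0],[0,0,0]], "delta_rot": [[0,0,0],[0,0,0],[0,0,0],[0,0,0],[0,0,0]], "claw": 0}}

```text
clock: 20.23
eef_pos: [0.5008, 0.0525, -0.0159]
orientation: [-1.571, -0.0, -1.571]
wrist_force: [-0.8, 0.3, 1.2]
width: 0.05
```

>>> {"fn": "jog_arm", "kwargs": {"linear": [[0,-8,0],[0,-25,0],[0,-50,0],[0,-75,0],[0,-95,0],[0,-105,0],[0,-110,0],[0,-110,0]], "delta_rot": [[0,0,0],[0,0,0],[0,0,0],[0,0,0],[0,0,0],[0,0,0],[0,0,0],[0,0,0]]}}

```text
clock: 21.22
eef_pos: [0.5006, 0.0525, 0.0937]
orientation: [-1.571, -0.0, -1.571]
wrist_force: [0.3, -0.0, -3.7]
width: 0.0501
```

```bash
python3 -c "
from h import *
to(.6452,.2097,.095); to(.6432,.2757,.095)
"
```

```text
t 21.23 pos [0.5006 0.0525 0.0937] rpy [-1.5712 -0.     -1.5708] F [ 0.3 -0.  -3.7] w 0.0501 
 -> lin [-157.2   -1.3  144.6] rot [ 0. -0.  0.]
t 21.23 pos [0.5006 0.0525 0.0937] rpy [-1.5712 -0.     -1.5708] F [ 0.3 -0.  -3.7] w 0.0501 
 -> lin [-223.2   -1.3  142.6] rot [ 0. -0.  0.]
```

Gold roll 1 goes to the far (left) yellow post first.

>>> {"fn": "jog_arm", "kwargs": {"linear": [[-15,0,10],[-52,0,33],[-100,0,64],[-148,0,95],[-188,0,120],[-212,0,136],[-223,0,143],[-223,0,143]], "delta_rot": [[0,0,0],[0,0,0],[0,0,0],[0,0,0],[0,0,0],[0,0,0],[0,0,0],[0,0,0]]}}

```text
clock: 22.22
eef_pos: [0.6436, 0.276, 0.0931]
orientation: [-1.572, -0.0, -1.57]
wrist_force: [-0.2, -0.6, -3.2]
width: 0.0504
```

```bash
cat >mp.py <<'E'
from h import *
def post(fn,x,y):
    p,W=cloud(fn)
    w=W[200:420,240:400].reshape(-1,3)
    hsv=cv2.cvtColor(p,cv2.COLOR_RGB2HSV); m=(hsv[...,1]<70)&(abs(W[...,0]-x)<.018)&(abs(W[...,1]-y)<.02)&(W[...,2]>.012)&(W[...,2]<.019); q=W[m]; print(len(q))
    if len(q)>5: print('collar',*cv2.minEnclosingCircle(q[:,:2].astype(np.float32)))
E
python3 -c "
from mp import *
cap('wrist','w11')
to(.6432,.2757,-.0018); post('w11',.6432,.2757)
"
```

```text
t 22.27 pos [0.6434 0.2753 0.0935] rpy [-1.5716e+00 -5.0000e-04 -1.5707e+00] F [-0.1 -0.3 -3.6] w 0.0502 
 -> lin [-0.4 95.3 -0.1] rot [0.001 0.    0.   ]
254
collar (0.643957793712616, 0.2757669687271118) 0.009678233414888382
```

View pics/w11.png

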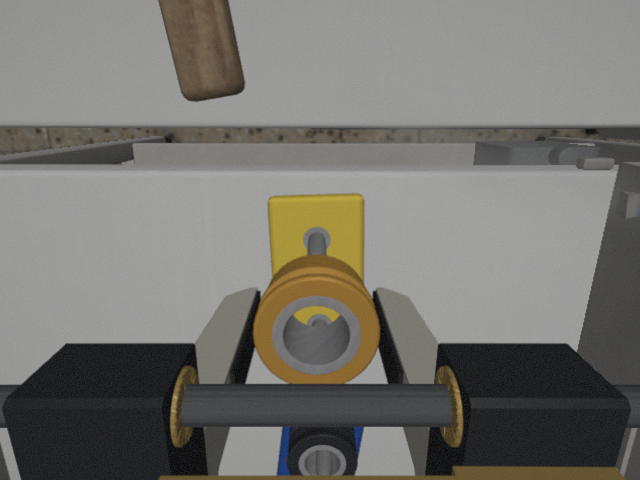

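The post collar at (316,240) lines up with the held roll. Lowering.

>>> {"fn": "jog_arm", "kwargs": {"linear": [[0,12,0],[0,30,0],[0,48,0],[0,64,0],[0,78,0],[0,88,0],[0,92,0],[0,93,0]], "delta_rot": [[0,0,0],[0,0,0],[0,0,0],[0,0,0],[0,0,0],[0,0,0],[0,0,0],[0,0,0]]}}

```text
clock: 23.28
eef_pos: [0.6439, 0.2755, 0.0012]
orientation: [-1.571, 0.0, -1.571]
wrist_force: [-0.4, -0.0, -3.7]
width: 0.0503
```

>>> {"fn": "jog_arm", "kwargs": {"linear": [[0,1,0],[0,2,0],[0,3,0],[0,3,0]], "delta_rot": [[0,0,0],[0,0,0],[0,0,0],[0,0,0]]}}

```text
clock: 23.78
eef_pos: [0.6439, 0.2755, -0.0018]
orientation: [-1.571, 0.0, -1.571]
wrist_force: [0.2, 0.6, -2.9]
width: 0.0503
```

>>> {"fn": "jog_arm", "kwargs": {"linear": [[0,0.5,0],[0,0.5,0],[0,0.5,0],[0,0.5,0],[0,-10,0],[0,-35,0],[0,-75,0],[0,-100,0]], "delta_rot": [[0,0,0],[0,0,0],[0,0,0],[0,0,0],[0,0,0],[0,0,0],[0,0,0],[0,0,0]], "claw": 0.8}}

```text
clock: 24.78
eef_pos: [0.6443, 0.2757, 0.1011]
orientation: [-1.569, 0.001, -1.571]
wrist_force: [0.2, 0.2, 0.3]
width: 0.0744
```

>>> {"fn": "jog_arm", "kwargs": {"linear": [[438,0,-134],[438,0,-134],[438,0,-134],[438,0,-134],[438,0,-134],[438,0,-134],[438,0,-134],[438,0,-134]], "delta_rot": [[0,0,0],[0,0,0],[0,0,0],[0,0,0],[0,0,0],[0,0,0],[0,0,0],[0,0,0]]}}

```text
clock: 25.78
eef_pos: [0.5088, -0.1653, 0.0991]
orientation: [-1.57, -0.001, -1.573]
wrist_force: [0.1, 0.1, -0.2]
width: 0.0742
```

>>> {"fn": "jog_arm", "kwargs": {"linear": [[0,10,0],[0,30,0],[0,50,0],[0,60,0],[0,60,0]], "delta_rot": [[0,0,0],[0,0,0],[0,0,0],[0,0,0],[0,0,0]]}}

```text
clock: 26.4
eef_pos: [0.5094, -0.1619, 0.0369]
orientation: [-1.572, 0.001, -1.57]
wrist_force: [0.4, -0.6, 0.8]
width: 0.0746
```

```bash
python3 -c "
from h import *
cap('wrist','w12')
from mw import *
roll('w12',.029,.036,(.47,.55),(-.20,-.12))
to(.510,-.163,-.0155)
"
```

```text
w12 5106 [ 0.5099 -0.1639] 0.0255 z 0.0318
t 26.45 pos [ 0.5098 -0.1622  0.0378] rpy [-1.5713e+00  2.0000e-04 -1.5703e+00] F [ 0.6 -0.9 -0. ] w 0.0746 
 -> lin [ 0.8 53.3  0.2] rot [ 0.001  0.    -0.   ]
```

View pics/w12.png

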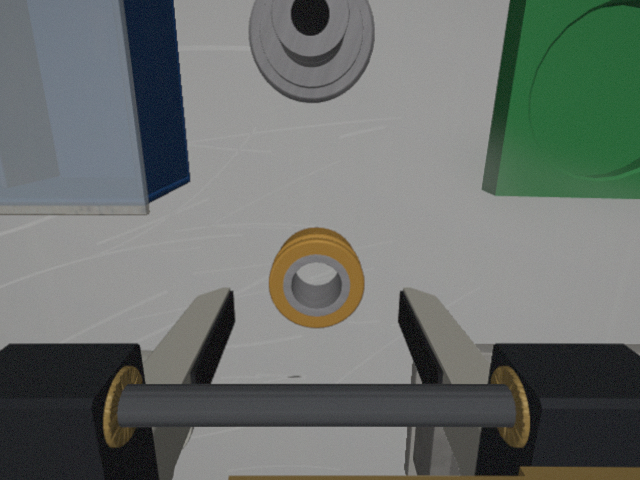

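```bash
python3 -c "
from h import *
p,W=cloud('top0'); w=W.reshape(-1,3)
for x in np.arange(.5,.66,.02):
    print(round(x,2),[ (round(float(np.max(q[:,2])),3) if len(q:=w[(w[:,0]>x)&(w[:,0]<x+.02)&(w[:,1]>y)&(w[:,1]<y+.02)]) else None) for y in np.arange(-.3,-.1,.02)])
"
```

```text
0.5 [0.004, 0.005, 0.006, 0.004, 0.006, 0.036, 0.036, 0.037, 0.033, 0.005]
0.52 [0.003, 0.126, 0.124, 0.005, 0.006, 0.034, 0.035, 0.036, 0.005, 0.004]
0.54 [0.004, 0.137, 0.135, 0.004, 0.006, 0.004, 0.004, 0.004, 0.003, 0.004]
0.56 [0.025, 0.129, 0.128, 0.049, 0.017, 0.004, 0.004, 0.005, 0.005, 0.005]
0.58 [0.046, 0.12, 0.119, 0.05, 0.015, 0.005, 0.006, 0.005, 0.004, 0.004]
0.6 [0.047, 0.113, 0.109, 0.046, 0.016, 0.006, 0.005, 0.005, 0.004, 0.022]
0.62 [0.044, 0.099, 0.096, 0.048, 0.016, 0.004, 0.006, 0.005, 0.004, 0.024]
0.64 [0.017, 0.089, 0.082, 0.016, 0.016, 0.005, 0.005, 0.005, 0.004, 0.022]
0.66 [0.015, 0.08, 0.074, 0.017, 0.015, 0.006, 0.005, 0.004, 0.006, 0.021]
```

The tall clamp handle starts at y < -0.24 and the gripper body ends at about -0.20, so there is clearance. Go down and grip.

>>> {"fn": "jog_arm", "kwargs": {"linear": [[1,12,0],[1,28,0],[1,42,0],[1,50,0],[1,54,0],[1,54,0],[1,54,0]], "delta_rot": [[0,0,0],[0,0,0],[0,0,0],[0,0,0],[0,0,0],[0,0,0],[0,0,0]]}}

```text
clock: 27.32
eef_pos: [0.51, -0.1636, -0.0155]
orientation: [-1.57, -0.0, -1.571]
wrist_force: [-0.4, -0.2, -0.4]
width: 0.0738
```

>>> {"fn": "jog_arm", "kwargs": {"linear": [[0,0,0],[0,0,0],[0,0,0],[0,0,0],[0,0,0]], "delta_rot": [[0,0,0],[0,0,0],[0,0,0],[0,0,0],[0,0,0]], "claw": 0}}

```text
clock: 27.95
eef_pos: [0.5098, -0.1635, -0.0158]
orientation: [-1.571, -0.0, -1.571]
wrist_force: [-0.9, -0.2, 2.2]
width: 0.0494
```

>>> {"fn": "jog_arm", "kwargs": {"linear": [[0,-8,0],[0,-25,0],[0,-50,0],[0,-75,0],[0,-95,0],[0,-105,0],[0,-110,0],[0,-110,0]], "delta_rot": [[0,0,0],[0,0,0],[0,0,0],[0,0,0],[0,0,0],[0,0,0],[0,0,0],[0,0,0]]}}

```text
clock: 28.95
eef_pos: [0.5097, -0.1635, 0.0938]
orientation: [-1.571, 0.0, -1.571]
wrist_force: [1.0, 0.5, -2.9]
width: 0.0498
```

```bash
python3 -c "
from h import *
to(.6452,.2097,.095)
"
```

```text
t 28.95 pos [ 0.5097 -0.1635  0.0938] rpy [-1.5712e+00  1.0000e-04 -1.5708e+00] F [ 1.   0.5 -2.9] w 0.0498 
 -> lin [-373.2   -1.2  135.6] rot [ 0.  0. -0.]
```

>>> {"fn": "jog_arm", "kwargs": {"linear": [[-15,0,5],[-55,0,20],[-110,0,40],[-165,0,60],[-220,0,80],[-270,0,98],[-315,0,114],[-345,0,125]], "delta_rot": [[0,0,0],[0,0,0],[0,0,0],[0,0,0],[0,0,0],[0,0,0],[0,0,0],[0,0,0]]}}

```text
clock: 29.95
eef_pos: [0.6345, 0.1846, 0.093]
orientation: [-1.572, 0.0, -1.569]
wrist_force: [1.5, -0.0, -3.2]
width: 0.0494
```

>>> {"fn": "jog_arm", "kwargs": {"linear": [[-18,0,7],[-28,0,10.5],[-28,0,10.5]], "delta_rot": [[0,0,0],[0,0,0],[0,0,0]]}}

```text
clock: 30.32
eef_pos: [0.6452, 0.2095, 0.0938]
orientation: [-1.571, -0.0, -1.571]
wrist_force: [-0.5, -0.4, -3.0]
width: 0.0498
```

```bash
python3 -c "
from mp import *
cap('wrist','w13')
to(.6452,.2097,-.0018); post('w13',.6452,.2097)
"
```

```text
t 30.38 pos [0.6451 0.2089 0.0939] rpy [-1.5711e+00 -3.0000e-04 -1.5711e+00] F [-0.2 -0.1 -2.4] w 0.0499 
 -> lin [-0.8 95.7  0.1] rot [ 0. -0.  0.]
249
collar (0.6460523009300232, 0.20989763736724854) 0.009459738619625568
```

View pics/w13.png

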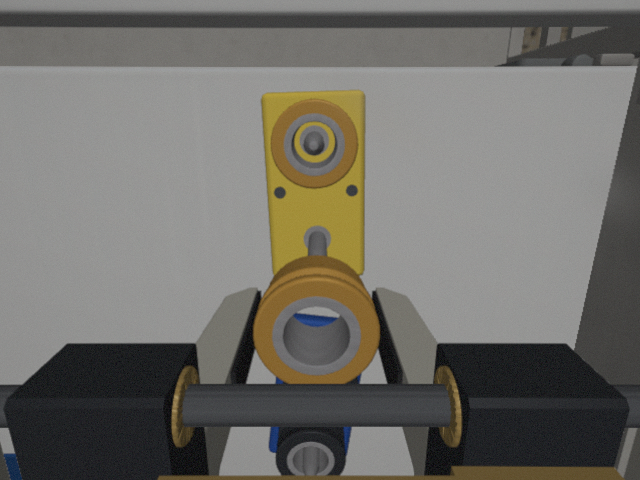

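Gold roll 1 sits on its post at (313,143), and the second collar at (317,240) is aligned with the held roll. Lowering.

>>> {"fn": "jog_arm", "kwargs": {"linear": [[0,12,0],[0,30,0],[0,48,0],[0,64,0],[0,78,0],[0,88,0],[0,92,0],[0,93,0]], "delta_rot": [[0,0,0],[0,0,0],[0,0,0],[0,0,0],[0,0,0],[0,0,0],[0,0,0],[0,0,0]]}}

```text
clock: 31.38
eef_pos: [0.6454, 0.2095, 0.0012]
orientation: [-1.571, 0.0, -1.571]
wrist_force: [-1.2, -0.6, -2.8]
width: 0.0497
```

>>> {"fn": "jog_arm", "kwargs": {"linear": [[0,1,0],[0,2,0],[0,3,0],[0,3,0]], "delta_rot": [[0,0,0],[0,0,0],[0,0,0],[0,0,0]]}}

```text
clock: 31.88
eef_pos: [0.6454, 0.2095, -0.0018]
orientation: [-1.57, 0.0, -1.571]
wrist_force: [0.8, -0.1, -0.9]
width: 0.0496
```

>>> {"fn": "jog_arm", "kwargs": {"linear": [[0,0.3,0],[0,0.3,0],[0,0.3,0],[0,0.3,0],[0,-10,0],[0,-35,0],[0,-75,0],[0,-100,0]], "delta_rot": [[0,0,0],[0,0,0],[0,0,0],[0,0,0],[0,0,0],[0,0,0],[0,0,0],[0,0,0]], "claw": 0.8}}

```text
clock: 32.88
eef_pos: [0.6458, 0.2096, 0.1011]
orientation: [-1.568, 0.001, -1.571]
wrist_force: [0.6, 0.6, 0.1]
width: 0.0743
```

>>> {"fn": "jog_arm", "kwargs": {"linear": [[40,0,-22],[90,0,-50],[140,0,-77],[190,0,-105],[230,0,-127],[251,15,-138],[251,30,-138],[251,30,-138]], "delta_rot": [[0,0,0],[0,0,0],[0,0,0],[0,0,0],[0,0,0],[0,0,0],[0,0,0],[0,0,0]]}}

```text
clock: 33.88
eef_pos: [0.507, -0.041, 0.0673]
orientation: [-1.572, 0.0, -1.571]
wrist_force: [-0.1, -0.1, 0.3]
width: 0.0745
```

```bash
python3 -c "
from h import *
cap('wrist','w14')
from mw import *
roll('w14',.045,.054,(.48,.54),(-.07,-.01))
roll('w14',.007,.012,(.47,.55),(-.09,-.00))
to(.5075,-.042,-.0015)
"
```

```text
w14 2303 [ 0.5077 -0.0427] 0.0153 z 0.0499
w14 1983 [ 0.5078 -0.0423] 0.0306 z 0.0096
t 33.92 pos [ 0.5075 -0.0408  0.068 ] rpy [-1.5713e+00  2.0000e-04 -1.5702e+00] F [ 0.5 -0.1 -0.4] w 0.0743 
 -> lin [ 1.2 69.5  0.1] rot [ 0.001  0.001 -0.   ]
```

View pics/w14.png

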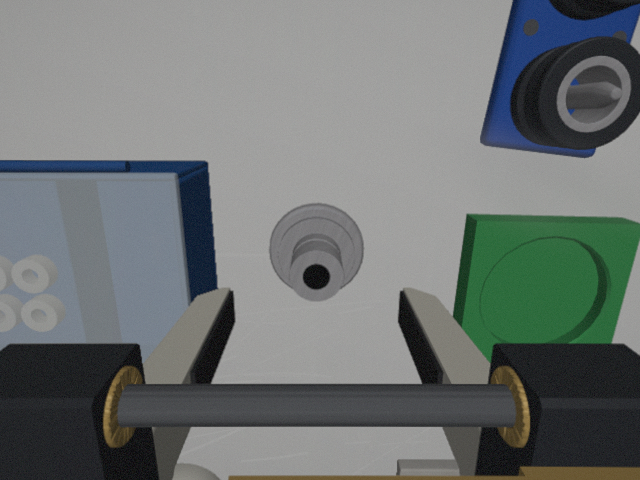

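>>> {"fn": "jog_arm", "kwargs": {"linear": [[1,12,0],[1,28,0],[1,44,0],[1,56,0],[1,65,0],[1,69,0],[1,69,0],[1,69,0]], "delta_rot": [[0,0,0],[0,0,0],[0,0,0],[0,0,0],[0,0,0],[0,0,0],[0,0,0],[0,0,0]]}}

```text
clock: 34.92
eef_pos: [0.5076, -0.0426, -0.0005]
orientation: [-1.57, -0.0, -1.571]
wrist_force: [-0.9, -0.4, -0.8]
width: 0.0743
```

>>> {"fn": "jog_arm", "kwargs": {"linear": [[0,0,0],[0,0,0],[0,0,0],[0,0,0],[0,0,0],[0,0,0],[0,0,0]], "delta_rot": [[0,0,0],[0,0,0],[0,0,0],[0,0,0],[0,0,0],[0,0,0],[0,0,0]], "claw": 0}}

```text
clock: 35.8
eef_pos: [0.5072, -0.0425, -0.001]
orientation: [-1.571, 0.0, -1.571]
wrist_force: [0.2, 0.2, 0.2]
width: 0.0295
```

```bash
python3 -c "
from h import *
to(.652,-.069,.08,.5)
for f in('w14','w9','w12','top0'):
  p,W=cloud(f); hsv=cv2.cvtColor(p,cv2.COLOR_RGB2HSV)
  g=(hsv[...,0]>45)&(hsv[...,0]<80)&(hsv[...,1]>90)
  for lo,hi,n in((.0155,.021,'top'),(.006,.0105,'floor')):
    q=W[g&(W[...,2]>lo)&(W[...,2]<hi)]
    if len(q)<50: continue
    print(f,n,len(q),cv2.minAreaRect((q[:,:2]*1000).astype(np.float32)), np.round(cv2.minEnclosingCircle(q[:,:2].astype(np.float32))[0],4),np.median(q[:,2]))
"
```

```text
t 35.8 pos [ 0.5072 -0.0425 -0.001 ] rpy [-1.5709  0.     -1.5708] F [0.2 0.2 0.2] w 0.0295 
 -> lin [ 26.5 -81.  144.8] rot [ 0.  -0.5 -0. ]
w14 top 8860 ((654.201171875, -12.200424194335938), (211.9510498046875, 101.33216094970703), 89.09546661376953) [ 0.6442 -0.0124] 0.017616270777543363
w14 floor 10521 ((651.2300415039062, -64.763671875), (89.63280487060547, 97.39994812011719), 88.29351806640625) [ 0.6516 -0.0564] 0.007792062398936726
w9 top 2254 ((652.1988525390625, -77.57218933105469), (99.52098083496094, 88.23013305664062), 0.11452040821313858) [ 0.6528 -0.0835] 0.01795326299360949
w9 floor 372 ((667.6702880859375, -63.250057220458984), (48.8878059387207, 92.44770050048828), 7.039914608001709) [ 0.6478 -0.0657] 0.007987964835567723
w12 top 9529 ((638.9627075195312, -75.67106628417969), (73.99872589111328, 90.43316650390625), 0.3874039351940155) [ 0.6399 -0.0754] 0.01757463491190123
w12 floor 15765 ((640.9995727539062, -69.99884033203125), (80.62977600097656, 77.86958312988281), 88.00321197509766) [ 0.6407 -0.0653] 0.007646292478699476
top0 top 1003 ((651.9894409179688, -69.14967346191406), (96.93604278564453, 99.3196792602539), 89.71516418457031) [ 0.6519 -0.0693] 0.018147359220929863
top0 floor 914 ((401.9746398925781, -71.57654571533203), (582.6453247070312, 80.99031066894531), 0.0015421761199831963) [ 0.402 -0.07 ] 0.00823991471759056
```

>>> {"fn": "jog_arm", "kwargs": {"linear": [[0,-6,0],[0,-20,0],[0,-40,0],[0,-55,0],[0,-65,0],[0,-68,0],[0,-68,0]], "delta_rot": [[0,0,0],[0,0,0],[0,0,0],[0,0,0],[0,0,0],[0,0,0],[0,0,0]]}}

```text
clock: 36.67
eef_pos: [0.5072, -0.0425, 0.0669]
orientation: [-1.571, -0.0, -1.571]
wrist_force: [-0.8, 1.3, -3.6]
width: 0.0297
```

>>> {"fn": "jog_arm", "kwargs": {"linear": [[2,0,10],[7,0,38],[13,0,73],[19,0,105],[24,0,130],[27,0,142],[27,0,145],[27,0,145]], "delta_rot": [[0,-0.05,0],[0,-0.13,0],[0,-0.22,0],[0,-0.32,0],[0,-0.4,0],[0,-0.44,0],[0,-0.45,0],[0,-0.45,0]]}}

```text
clock: 37.67
eef_pos: [0.6518, -0.0694, 0.0665]
orientation: [-1.572, 0.001, -1.121]
wrist_force: [0.6, 0.5, -3.1]
width: 0.0292
```

```bash
python3 -c "
from mp import *
cap('wrist','w15');cap('side','side15')
to(.652,-.069,.007,.45)
p,W=cloud('w15'); hsv=cv2.cvtColor(p,cv2.COLOR_RGB2HSV)
g=(hsv[...,0]>45)&(hsv[...,0]<80)&(hsv[...,1]>90)
q=W[g&(W[...,2]>.0155)&(W[...,2]<.021)];print(len(q),cv2.minAreaRect((q[:,:2]*1000).astype(np.float32)))
q=W[(W[...,2]>.055)&(W[...,2]<.085)&~g&(abs(W[...,0]-.652)<.05)&(abs(W[...,1]+.069)<.05)];print(len(q),q.min(0),q.max(0))
i=cv2.imread('pics/side15.png')[120:300,300:500]; cv2.imwrite('pics/s15c.png',cv2.resize(i,None,fx=3,fy=3,interpolation=2))
"
```

```text
t 37.77 pos [ 0.6518 -0.0694  0.0669] rpy [-1.5710e+00  2.0000e-04 -1.1214e+00] F [-0.8  0.3 -2.7] w 0.0297 
 -> lin [-0.2 59.9  0.4] rot [ 0.    -0.001 -0.   ]
8957 ((653.3231811523438, -70.49130249023438), (100.31977844238281, 99.85726165771484), 88.70925903320312)
5288 [ 0.62152735 -0.08257067  0.06862572] [ 0.67911066 -0.03858766  0.08499878]
```

View pics/w15.png

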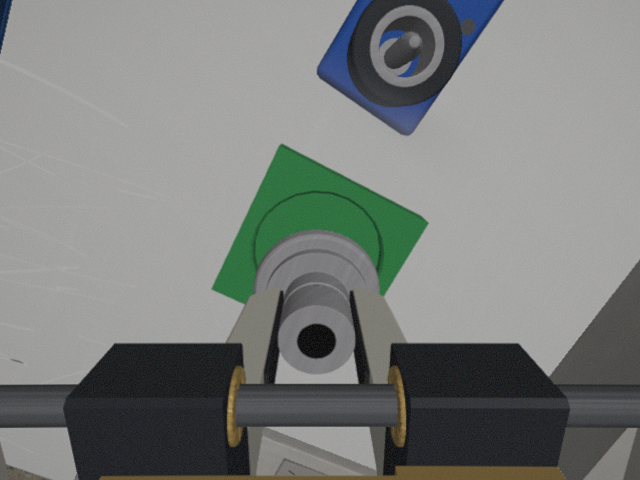

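View pics/s15c.png

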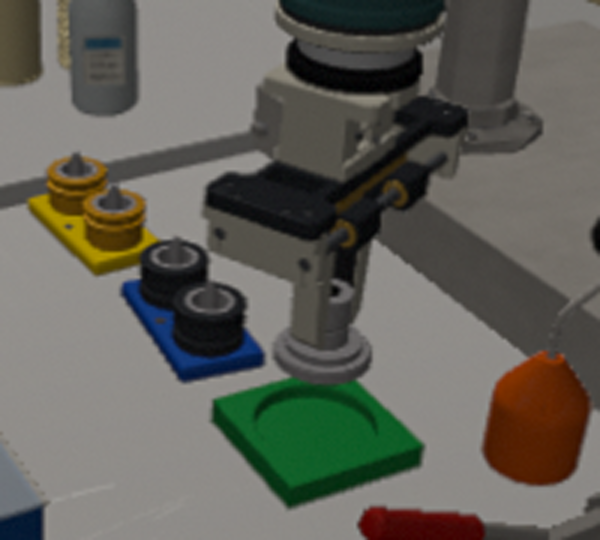

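All four rolls are seated, and the chuck hangs over the nest clear of the oil can. Lowering.

>>> {"fn": "jog_arm", "kwargs": {"linear": [[0,8,0],[0,20,0],[0,32,0],[0,43,0],[0,51,0],[0,56,0],[0,57,0],[0,57,0]], "delta_rot": [[0,0,0],[0,0,0],[0,0,0],[0,0,0],[0,0,0],[0,0,0],[0,0,0],[0,0,0]]}}

```text
clock: 38.78
eef_pos: [0.6525, -0.0695, 0.0104]
orientation: [-1.57, -0.0, -1.121]
wrist_force: [-0.5, 0.2, -3.1]
width: 0.0292
```

>>> {"fn": "jog_arm", "kwargs": {"linear": [[0,1,0],[0,2,0],[0,3,0],[0,3,0]], "delta_rot": [[0,0,0],[0,0,0],[0,0,0],[0,0,0]]}}

```text
clock: 39.28
eef_pos: [0.6523, -0.0695, 0.0071]
orientation: [-1.571, 0.0, -1.121]
wrist_force: [-0.7, 0.6, -2.3]
width: 0.0295
```

>>> {"fn": "jog_arm", "kwargs": {"linear": [[0,0.5,0],[0,0.5,0]], "delta_rot": [[0,0,0],[0,0,0]]}}

```text
clock: 39.52
eef_pos: [0.6523, -0.0695, 0.0071]
orientation: [-1.571, -0.0, -1.121]
wrist_force: [-5.7, -0.2, 5.5]
width: 0.0294
```

>>> {"fn": "jog_arm", "kwargs": {"linear": [[0,0,0],[0,0,0],[0,0,0],[0,0,0],[0,0,0],[0,-15,0],[0,-50,0],[0,-90,0]], "delta_rot": [[0,0,0],[0,0,0],[0,0,0],[0,0,0],[0,0,0],[0,0,0],[0,0,0],[0,0,0]], "claw": 0.75}}

```text
clock: 40.52
eef_pos: [0.6521, -0.0695, 0.0983]
orientation: [-1.571, 0.0, -1.121]
wrist_force: [-0.6, -0.6, -0.2]
width: 0.0697
```

>>> {"fn": "jog_arm", "kwargs": {"linear": [[0,-50,-20],[0,-90,-80],[0,-110,-140],[0,-110,-200],[0,-110,-260],[0,-110,-310],[0,-110,-340],[0,-110,-350]], "delta_rot": [[0,0,0],[0,0,0],[0,0,0],[0,0,0],[0,0,0],[0,0,0],[0,0,0],[0,0,0]]}}

```text
clock: 41.52
eef_pos: [0.3361, -0.2223, 0.2078]
orientation: [-1.57, -0.002, -1.123]
wrist_force: [-0.5, 0.2, 0.1]
width: 0.0699
```

```bash
python3 -c "
from mw import *
cap('top','topF');cap('side','sideF')
for n,x,y in(('yA',.6435,.2757),('yB',.6452,.2097),('bA',.648,.1157),('bB',.640,.0505)):
  print(n);roll('topF',.041,.050,(x-.035,x+.035),(y-.033,y+.033))
roll('topF',.052,.063,(.62,.69),(-.1,-.03))
roll('topF',.013,.0195,(.618,.686),(-.103,-.035))
roll('topF',.022,.032,(.35,.45),(-.3,-.2))
print(manip.read_state()['clock'],manip.read_state()['eef_pos'])
"
```

```text
yA
topF 377 [0.6442 0.2771] 0.0258 z 0.0461
yB
topF 375 [0.6454 0.2102] 0.0255 z 0.0461
bA
topF 416 [0.648  0.1154] 0.0262 z 0.0463
bB
topF 417 [0.6412 0.0509] 0.0264 z 0.0462
topF 194 [ 0.6524 -0.0691] 0.015 z 0.0584
topF 282 [ 0.6518 -0.0691] 0.0459 z 0.0173
topF 226 [ 0.4068 -0.2502] 0.0333 z 0.0242
41.625 [ 0.33695614 -0.22197393  0.20734435]
```

View pics/topF.png

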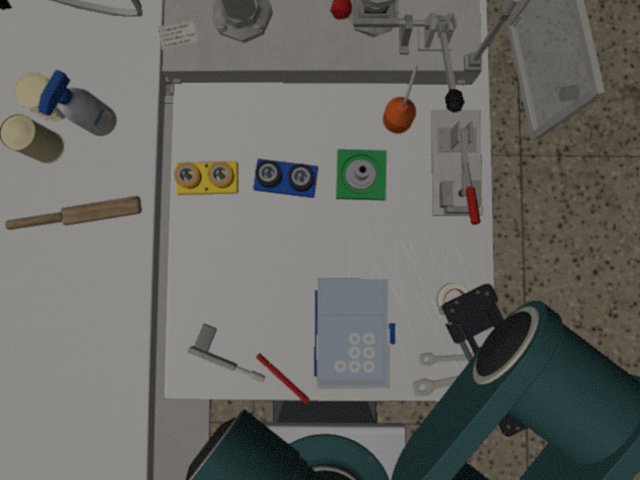

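View pics/sideF.png

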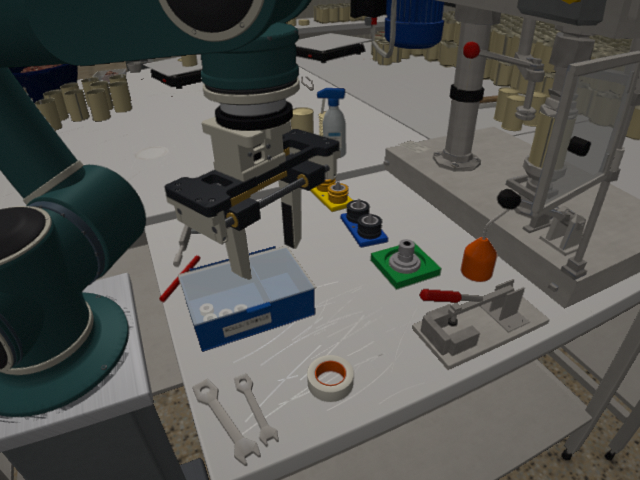

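The top view shows both gold rolls on the yellow rack (187,175 and 220,174), both dark rolls on the blue rack (267,174 and 301,178), and the chuck in the nest (361,174). In the side view the tape is where it started, at (330,379), and the arm is clear of everything.

```bash
python3 -c "
from h import *
print(manip.job_done())"
```

```text
the job is handed in; nothing more can be done
None
```

The job is handed in at about 41.6 s of the 120 s. The gold rolls are on the yellow posts, the dark rolls on the blue posts, and the chuck is in the green nest with its shank up.

**Last checks:**
- **Rolls:** The top camera put all four within about 2 mm of their posts. Their tops were at 46 mm, which is right for 32 mm rolls resting on a 14 mm block.
- **Chuck:** It was within 1 mm of the nest centre. Its top was at 58 mm, so it is down on the recess floor.
- **Handling:** Each part was in contact with its seat, or within a fraction of a millimetre of it, before I released it. No drop was seen. The arm was clear of everything at hand-in.

**What disagreed:**
- **Fingertips:** They were about 22 mm behind the reported TCP, not 11 mm ahead as stated. The first closing therefore met only air above a dark roll and moved nothing. I measured the offset from the wrist depth and worked about 34 mm lower from then on.
- **Tape:** The final top-view fit was off by about 6 mm because the arm partly hid the tape. The side view shows it where it started.

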